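Loosen the brass locking collar of a ring holder

TASK

Loosen the brass knurled collar of its ring holder by rolling a fingertip along the outside of its rim, anticlockwise seen from above, until its blue mark has come round to the red pointer for the second time; leave the mark there, in line with the pointer. Do not grip the collar or bring the gripper down over it, leave the silver-coloured collar as it is, and do not disturb the torch, jar or tweezers.

Things in the scene. Friction and masses are not known exactly. Their poses are not given: they have to be found in the camera images.
- brass_axis (a point): point on the brass collar's vertical axis, 55 mm above the table (half-way up the collar); x axis points level at the red pointer, z up. Fixed dark steel holder: base disc 124 mm across, 18 mm high, then a waist up to 60 mm across. Collar from 45 to 65 mm above the table, 84 mm across over its ribs. Fixed steel spigot with a gold ring in its middle, 23 mm across, up to 86 mm high
- brass_collar (a joint): turn of the brass collar, rad, growing anticlockwise seen from above, over several turns. 0 = tight, mark at the pointer; starts at 0.9 to 4.6; first meeting at 6.283, second at 12.566; may be turned back. 30 upright round ribs 8.3 mm apart, tips at radius 42 mm, roots 39.5 mm. Stiff (0.06 N m), stays where left, does not rise; a finger pressed on the rim with some 6 N carries it along
- brass_mark (a point): outer part of the blue mark on top of the brass collar: a radial bar 21 by 10 mm, 18 to 39 mm from the axis; this point is 32.5 mm from the axis, 66 mm above the table. The rib beside it is blue too. It turns with the collar
- brass_pointer (a point): red pointer, 18 by 10 mm, fixed on the base disc of the brass collar's holder, 52 mm from the axis, 21 mm above the table, below the rim and reaching out past it
- steel_axis (a point): point on the silver-coloured collar's vertical axis, 55 mm above the table (half-way up the collar); x axis points level at the red pointer, z up. Fixed dark steel holder: base disc 124 mm across, 18 mm high, then a waist up to 60 mm across. Collar from 45 to 65 mm above the table, 84 mm across over its ribs. Fixed steel spigot with a gold ring in its middle, 23 mm across, up to 86 mm high
- steel_mark (a point): blue mark on top of the silver-coloured collar, which is the same as the brass one but must not be turned; 32.5 mm from the axis, 66 mm above the table
- torch_mid (a point): middle of a hand torch standing loose on the bench, 65 mm up: yellow foot 75 by 55 mm, dark green body, black head and copper nozzle, 133 mm high
- jar_mid (a point): middle of a small amber jar with a white cap standing loose on the bench, 52 mm across, 42 mm high
- tweezers_mid (a point): middle of steel tweezers, 140 mm long, 6 mm high, lying loose on the white soldering block
- block: fixed white soldering block 140 by 170 mm on a brown board 170 by 200 mm, top 32 mm above the table; origin under its centre, x along the short side

How it is judged:
By the outcome, as a careful person would: the job done as asked, in the order asked, and still so for the second after the job is handed in, with the robot touching nothing.
It also fails if it takes over 58 s, if anything falls off the work surface, if the arm or the gripper's body presses on something with over 40 N, if the wrist force passes 120 N, or if a joint passes its speed limit or range.

ROBOT

A 7-joint arm with a two-finger parallel gripper is mounted at the origin on the work surface. World frame = base frame: x ahead of the robot, y to its left, z up, the work surface at z = 0. Lengths are in m, angles in rad, forces in N, time in s.
With the tool pointing down it reaches from about 0.4 to 0.85 m from the base axis. Payload 4.5 kg.
Tool frame: the origin (TCP) lies at the very end of the fingers, on their centre line; the grasp point (between the pads) lies 19 mm behind it; z points along the fingers, x is the direction in which the jaws open and shut, and the axes are right-handed (so a half turn about z gives the same grasp; the last joint's range is limited). The gripper opens to 85 mm and grips with 20 to 120 N. Pads are 22 mm wide; open, the fingers measure 114 mm over their backs; the gripper's body (76 mm by 85 mm) begins 54 mm behind the grasp point. The pads swing forward as they close: fully open they stand 13 mm farther back than shut.
Start: joints at [-1.235, 0.689, -0.195, 1.565, 0.157, 0.902, -0.215], TCP at [0.186, 0.597, 0.231] pointing down, gripper open.
Joint ranges: [-3.01, 3.01], [-0.46, 2.08], [-1.47, 1.51], [0.13, 2.56], [-1, 4.14], [0.04, 2.09], [-2.66, 2.66]. Speed limits (rad/s): [2.57, 2.57, 3.14, 3.14, 3.14, 3.14, 3.14].

INTERFACE

Orientations are given as a unit quaternion [x, y, z, w].
In Python, from plant import bot gives the robot as it stands. The module is installed in compiled form; this text tells all that it offers.
- The arm moves only by the tool carry_out, never from a script. Its argument "motion" is a list of rows, each an object with "claw": the opening, from 0 (shut) to 1 (fully open); "dp": the shift along the world's x, y, z each as a share of 400 mm, from -1 to 1, a list of three; "turn": the turn, a rotation vector about the world's x, y, z each as a share of 1.5 rad, from -1 to 1, a list of three. A call has exactly 10 rows; each row is the pose to reach, as a shift and turn from the pose commanded when the call began; what a row does not reach only later rows make up. A row lasts 1/12 s, in which the tool goes at most 41.7 mm and 7.16 degrees, less where a joint would pass 70% of its speed; a pose out of reach is approached as far as the arm can. A call with a number of a shift or a turn outside -1 to 1 is refused whole. A call with a gripper value outside its range is refused whole. The fingers move at their own pace and stop on an object; "squeeze" is the grip in N (left out, the last holds). Time passes only in rows, so rows that repeat a pose let the fingers close, or fill a call up. It gives the time, the measured TCP pose, the force and the opening at its end, in the units of the state.
- bot.get_state(): the state, without advancing time (a new reading comes with each control period).
- bot.grab_frame(name): name is "scene" or "top" or "wrist"; returns a dict with "frame" (480x640x3 uint8, red, green, blue), "camera_matrix" (3x3 intrinsics, pixels), "rvec" (rotation vector, rad) and "tvec" (3), from world to camera coordinates, as OpenCV has them; the wrist camera has in their place "tool_from_camera" (4x4, takes a point from camera to tool coordinates, whose origin is the TCP and whose axes are the tool frame's). Camera axes: x right, y down, z forward; pixel columns grow to the right and rows downward; lengths in m; the calibration is good to about 2 mm. A picture is of the moment at which its call begins: read the wrist's pose just before it. There is no depth.
- bot.sign_off(): hands the job in, once; it reports no verdict.
The state is a dict: "time": time; "joint_positions": joint angles; "qvel": joint speeds; "joint_efforts": joint torques, N m; "ee_pos": TCP position; "ee_rot": TCP orientation; "force": force on the tool from outside, world axes, zero at the start; "torque": the same for the moment, N m; "gripper_width": finger opening in m.
Only numpy, scipy, OpenCV 4.12 (cv2) and the standard library are available. Lean on these libraries where they do the work, as an engineer would, in place of code of your own. Each camera call takes 0.05 s, during which the arm holds its last target.

## Working session

There is one attempt and no reset: what is moved stays moved. The work goes in short steps, Python scripts to look and compute and a tool call to move; the robot and the scene stay as the last step left them, time stands still between calls to the robot, and variables do not carry over. Pictures are saved under pics/ and viewed, and the job is handed in when it is done.

Besides the shell and the picture viewer there is one more tool, called after ">>>" by a JSON object that holds its "op" and its "data". carry_out: Moves the arm, as the interface text tells. Its arguments: {"type":"object","properties":{"motion":{"type":"array"},"squeeze":{"type":"number"}},"required":["motion"]}

```bash
mkdir -p pics; cat > h.py <<'E'
import numpy as np, cv2
from plant import bot
def grab(n,fn):
    f=bot.grab_frame(n); cv2.imwrite('pics/'+fn,cv2.cvtColor(f['frame'],cv2.COLOR_RGB2BGR)); return f
def ray(f,u,v):
    K=np.array(f['camera_matrix']);R=cv2.Rodrigues(np.array(f['rvec'],float))[0];t=np.array(f['tvec'],float).ravel()
    d=R.T@np.linalg.inv(K)@np.array([u,v,1.]); return -R.T@t,d
def onz(f,u,v,z):
    o,d=ray(f,u,v); return o+d*(z-o[2])/d[2]
def proj(f,p):
    return cv2.projectPoints(np.array(p,float).reshape(-1,3),np.array(f['rvec'],float),np.array(f['tvec'],float),np.array(f['camera_matrix']),None)[0].reshape(-1,2)
E
python3 - <<'E'
from h import *
s=bot.get_state();print(s)
for n in('scene','top','wrist'):
    f=grab(n,n+'0.png')
    if n!='wrist':print(n,ray(f,320,240))
    else: print(f['tool_from_camera'])
E
```

```text
{'time': 0.0, 'joint_positions': array([-1.2351761 ,  0.69004463, -0.19450454,  1.56638285,  0.15730667,
        0.9024955 , -0.21509278]), 'qvel': array([ 0.00077702,  0.0010919 , -0.00201737, -0.00103122,  0.00060586,
        0.00247033, -0.00129095]), 'joint_efforts': array([-4.19833077e-05, -5.39612603e+01, -1.26645975e+00, -1.58538777e+01,
        9.11275099e-03,  9.40682221e-03, -1.01452218e-05]), 'ee_pos': array([0.18564203, 0.59608612, 0.23043563]), 'ee_rot': array([ 8.05347250e-01,  5.92802554e-01, -7.34587939e-04,  6.31811716e-04]), 'force': array([ 1.05362233, -0.43864697,  0.041788  ]), 'torque': array([-0.01677726,  0.05448356,  0.02133439]), 'gripper_width': 0.0855710796211531}
scene (array([ 0.86581327, -0.62368902,  0.69887908]), array([-0.35665377,  0.57959965, -0.7329117 ]))
top (array([ 0.496246  , -0.12996222,  0.75130316]), array([ 0.12762525,  0.02800627, -0.99148348]))
[[ 9.99999531e-01  2.11949772e-04 -9.44901055e-04  1.58870555e-04]
 [ 4.37476167e-05  9.64870047e-01  2.62727596e-01 -6.68770734e-02]
 [ 9.67391780e-04 -2.62727514e-01  9.64869586e-01 -1.42554400e-01]
 [ 0.00000000e+00  0.00000000e+00  0.00000000e+00  1.00000000e+00]]
```

View pics/scene0.png

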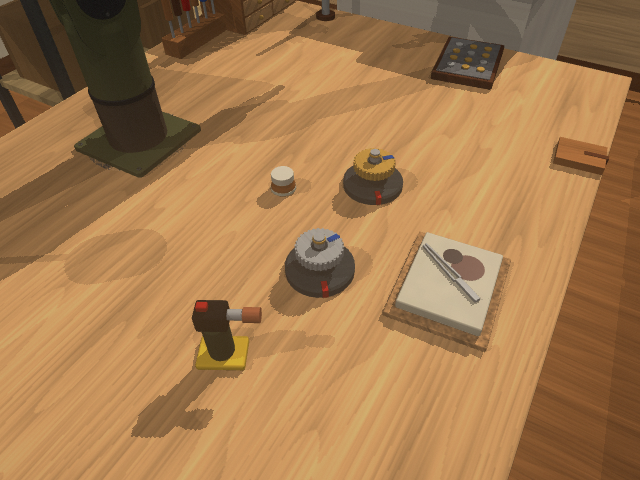

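View pics/top0.png

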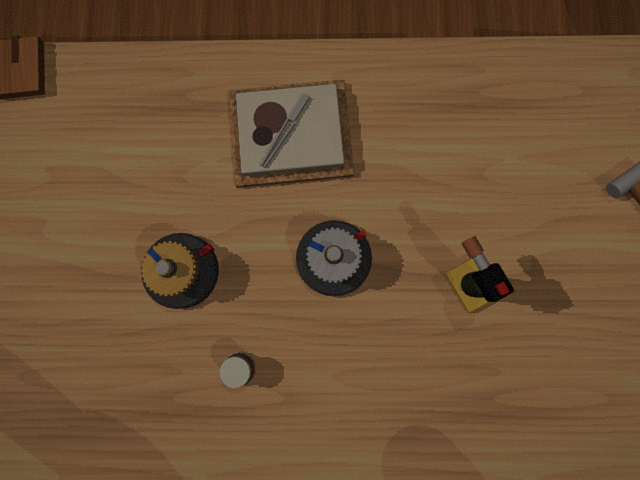

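View pics/wrist0.png

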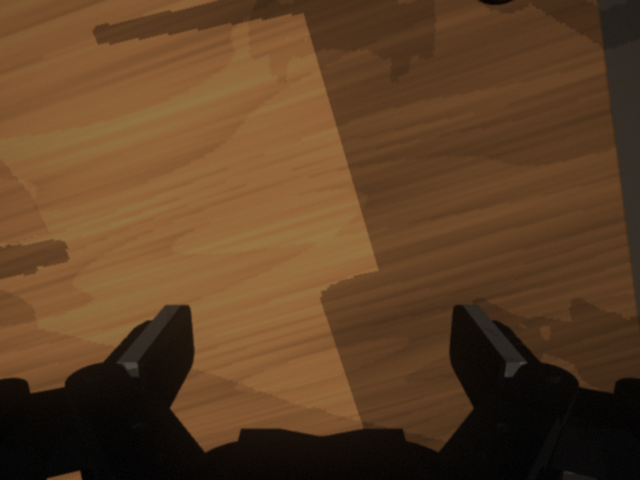

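Top view: brass collar at about (170,268), its pointer at (206,250) and its mark at (153,257). The silver collar is at (334,253), the jar at (236,370) and the torch near (480,285). Next I measure them.

```bash
cat > m.py <<'E'
from h import *
def comps(m,mn=8):
    n,l,s,c=cv2.connectedComponentsWithStats(m.astype(np.uint8));return [(c[i].round(1),s[i,4]) for i in range(1,n) if s[i,4]>=mn]
E
python3 - <<'E'
from m import *
for n in('top','scene'):
    f=bot.grab_frame(n);im=f['frame'];hsv=cv2.cvtColor(im,cv2.COLOR_RGB2HSV);H,S,V=cv2.split(hsv)
    red=((H<6)|(H>174))&(S>180)&(V>80); blue=(H>100)&(H<130)&(S>120)&(V>60)
    brass=(H>15)&(H<28)&(S>130)&(V>110)
    print(n)
    for nm,m,z in(('red',red,.024),('blue',blue,.066)):
        for c,a in comps(m):print(nm,c,a,onz(f,*c,z).round(4))
f=bot.grab_frame('top');im=f['frame']
for (u,v,z,nm) in[(180,270,.018,'brassbase'),(334,258,.018,'steelbase'),(236,370,.042,'jar'),(480,284,.03,'torchfoot'),(291,128,.032,'block'),(168,267,.086,'bspig'),(334,254,.086,'sspig'),(473,246,.12,'nozzle'),(500,288,.13,'head')]:print(nm,onz(f,u,v,z).round(4))
# dark base disc fit
hsv=cv2.cvtColor(im,cv2.COLOR_RGB2HSV)
g=(hsv[...,2]<70)
for cx,cy in((180,270),(334,258)):
    m=np.zeros_like(g);m[cy-50:cy+50,cx-50:cx+50]=1
    c,_=cv2.findContours((g&m).astype(np.uint8),cv2.RETR_EXTERNAL,cv2.CHAIN_APPROX_NONE)
    c=max(c,key=cv2.contourArea);e=cv2.fitEllipse(cv2.convexHull(c));print(e,onz(f,*e[0],.018).round(4))
cr=im[200:320,120:260];cv2.imwrite('pics/crop.png',cv2.resize(cr[...,::-1],None,fx=5,fy=5,interpolation=cv2.INTER_CUBIC))
cr=im[200:320,270:410];cv2.imwrite('pics/crop2.png',cv2.resize(cr[...,::-1],None,fx=5,fy=5,interpolation=cv2.INTER_CUBIC))
E
```

```text
top
red [362.  233.1] 25 [ 0.6008 -0.177   0.024 ]
red [207.7 246.8] 18 [0.5796 0.0718 0.024 ]
red [502.4 288. ] 94 [ 0.5126 -0.3962  0.024 ]
blue [316.2 245.7] 83 [ 0.5758 -0.1048  0.066 ]
blue [154.  254.5] 75 [0.5633 0.1418 0.066 ]
scene
red [184.    3.8] 43 [-0.3755  0.5963  0.024 ]
red [377.6 194.1] 29 [0.5743 0.0729 0.024 ]
red [324.1 286. ] 57 [ 0.5965 -0.1773  0.024 ]
red [200.9 304.8] 71 [ 0.441  -0.3088  0.024 ]
blue [389.6 156.2] 14 [0.5638 0.1436 0.066 ]
blue [333.5 237. ] 40 [ 0.5745 -0.1059  0.066 ]
brassbase [0.5427 0.1173 0.018 ]
steelbase [ 0.5613 -0.1318  0.018 ]
jar [0.3895 0.0175 0.042 ]
torchfoot [ 0.5187 -0.3596  0.03  ]
block [ 0.7751 -0.062   0.032 ]
bspig [0.5428 0.1123 0.086 ]
sspig [ 0.5611 -0.1317  0.086 ]
nozzle [ 0.5682 -0.3239  0.12  ]
head [ 0.5102 -0.3542  0.13  ]
((180.1681365966797, 270.3950500488281), (75.20020294189453, 79.25850677490234), 56.937931060791016) [0.5421 0.117  0.018 ]
((333.837158203125, 257.9816589355469), (75.9635238647461, 76.44796752929688), 105.68485260009766) [ 0.5613 -0.1315  0.018 ]
```

View pics/crop.png

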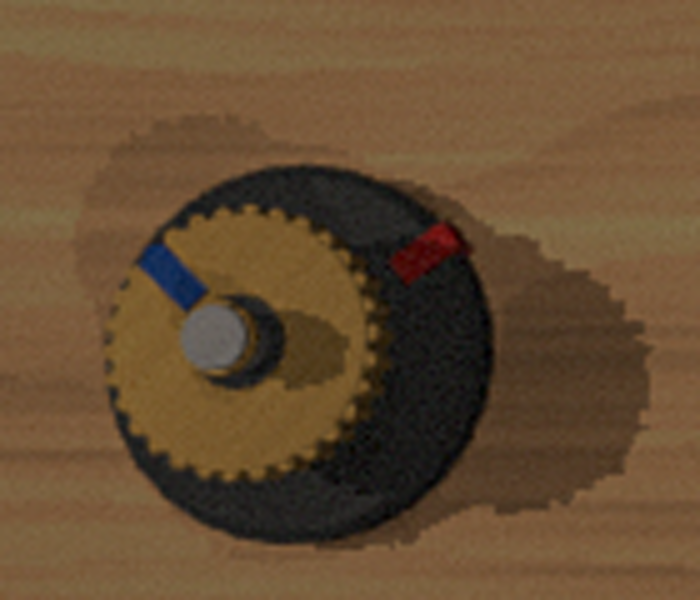

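Crop: spigot top at about (162.6,268), collar top circle at (168.6,268.6), pointer centre at (206,250.5) and mark at (154.5,255).

```bash
python3 - <<'E'
from m import *
f=bot.grab_frame('top');im=f['frame']
hsv=cv2.cvtColor(im,cv2.COLOR_RGB2HSV).astype(int);H,S,V=hsv[...,0],hsv[...,1],hsv[...,2]
m=np.zeros(H.shape,bool);m[228:298,135:202]=1
b=(H>12)&(H<30)&(S>120)&(V>90)&m
c,_=cv2.findContours(b.astype(np.uint8),cv2.RETR_EXTERNAL,cv2.CHAIN_APPROX_NONE);c=max(c,key=cv2.contourArea)
print(cv2.minEnclosingCircle(c), onz(f,*cv2.minEnclosingCircle(c)[0],.065))
print('spig',onz(f,162.6,268,.086))
red=((H<8)|(H>170))&(S>140)&(V>50)
m=np.zeros(H.shape,bool);m[235:265,190:222]=1
for cc,a in comps(red&m):print(cc,a,onz(f,*cc,.021),onz(f,*cc,.024))
fs=bot.grab_frame('scene')
import cv2
im=fs['frame'];cv2.imwrite('pics/s1.png',cv2.resize(im[130:220,320:430][...,::-1],None,fx=7,fy=6,interpolation=cv2.INTER_CUBIC))
ax=np.array([.5425,.117])
print(proj(fs,[[*ax,.086],[*ax,.018]]),proj(f,[[*ax,.086],[*ax,.065],[*ax,.018]]))
for nm,P in(('mark',(.5636,.1425)),('ptr',(.577,.074))):
    d=np.array(P)-ax;print(nm,np.linalg.norm(d),np.degrees(np.arctan2(d[1],d[0])))
E
```

```text
((168.0, 262.5), 47.74159240722656) [0.55114694 0.12022803 0.065     ]
spig [0.54139878 0.12020326 0.086     ]
[204.6 249.9] 88 [0.57489849 0.07750927 0.021     ] [0.5745754 0.076657  0.024    ]
[[374.78766826 152.12450027]
 [372.87144136 178.69416471]] [[164.79813246 267.2439637 ]
 [169.86178141 268.19198073]
 [180.15991633 270.11999893]]
mark 0.03309773406141271 50.393910506212244
ptr 0.05512939324897381 -51.25903630512228
```

View pics/s1.png

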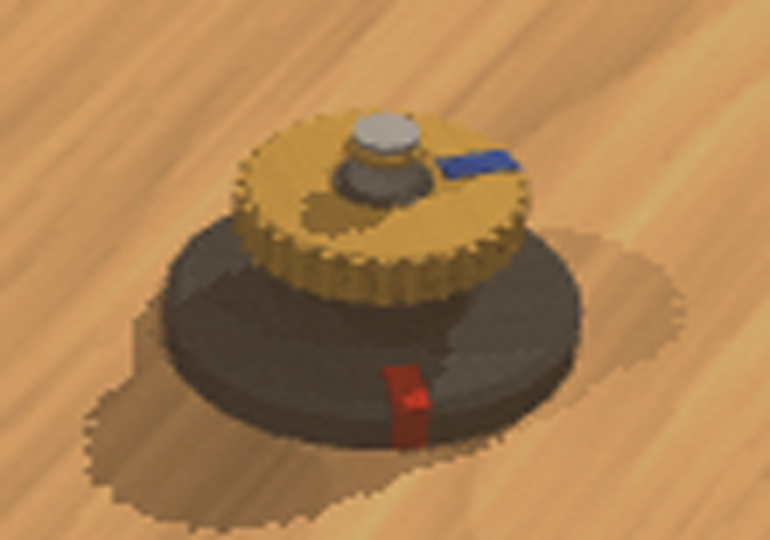

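Estimates: axis at about (0.542, 0.118), pointer at −51.5°, mark at +49°. The joint is therefore near 1.75 rad, and about 620° are left to turn. Plan: fingers shut, +y side of the fingertip against the rim, and the tool yaw following the orbit in strokes of about 200°.

>>> {"op": "carry_out", "data": {"motion": [{"claw":0,"dp":[0.55,-0.6,0],"turn":[0,0,-0.7]},{"claw":0,"dp":[0.55,-0.6,0],"turn":[0,0,-0.7]},{"claw":0,"dp":[0.55,-0.6,0],"turn":[0,0,-0.7]},{"claw":0,"dp":[0.55,-0.6,0],"turn":[0,0,-0.7]},{"claw":0,"dp":[0.55,-0.6,0],"turn":[0,0,-0.7]},{"claw":0,"dp":[0.55,-0.6,0],"turn":[0,0,-0.7]},{"claw":0,"dp":[0.55,-0.6,0],"turn":[0,0,-0.7]},{"claw":0,"dp":[0.55,-0.6,0],"turn":[0,0,-0.7]},{"claw":0,"dp":[0.55,-0.6,0],"turn":[0,0,-0.7]},{"claw":0,"dp":[0.55,-0.6,0],"turn":[0,0,-0.7]}], "squeeze": 40}}

```text
time: 1.23
ee_pos: [0.4078, 0.3544, 0.2315]
ee_rot: [0.994, 0.106, 0.001, 0.001]
force: [0.2, 0.4, -0.1]
gripper_width: 0.0001
```

```bash
cat >> h.py <<'E'
from scipy.spatial.transform import Rotation as Rn
AX=np.array([.542,.118])
def st():
    s=bot.get_state();x=Rn.from_quat(s['ee_rot']).as_matrix()[:,0];d=s['ee_pos'][:2]-AX
    print('t',s['time'],'p',s['ee_pos'].round(4),'yaw',round(np.degrees(np.arctan2(x[1],x[0])),1),'r',np.linalg.norm(d).round(4),'th',np.degrees(np.arctan2(d[1],d[0])).round(1),'F',s['force'].round(1),'j',s['joint_positions'].round(2),'w',round(s['gripper_width'],4));return s
E
python3 -c "
from h import *
st()"
```

```text
t 1.2333 p [0.4078 0.3544 0.2315] yaw 12.2 r 0.2718 th 119.6 F [ 0.2  0.4 -0.1] j [-0.85  0.58  0.08  1.83 -0.06  0.74 -0.53] w 0.0001
```

>>> {"op": "carry_out", "data": {"motion": [{"claw":0,"dp":[0.56,-0.61,-0.1],"turn":[0,0,-0.8]},{"claw":0,"dp":[0.56,-0.61,-0.1],"turn":[0,0,-0.8]},{"claw":0,"dp":[0.56,-0.61,-0.1],"turn":[0,0,-0.8]},{"claw":0,"dp":[0.56,-0.61,-0.1],"turn":[0,0,-0.8]},{"claw":0,"dp":[0.56,-0.61,-0.1],"turn":[0,0,-0.8]},{"claw":0,"dp":[0.56,-0.61,-0.1],"turn":[0,0,-0.8]},{"claw":0,"dp":[0.56,-0.61,-0.1],"turn":[0,0,-0.8]},{"claw":0,"dp":[0.56,-0.61,-0.1],"turn":[0,0,-0.8]},{"claw":0,"dp":[0.56,-0.61,-0.1],"turn":[0,0,-0.8]},{"claw":0,"dp":[0.56,-0.61,-0.1],"turn":[0,0,-0.8]}]}}

```text
time: 2.07
ee_pos: [0.631, 0.1107, 0.1907]
ee_rot: [0.88, -0.474, 0.0, 0.0]
force: [-0.5, 1.1, -0.2]
gripper_width: -0.0001
```

```bash
python3 -c "
from h import *
st();f=grab('wrist','w2.png');print(f['camera_matrix']);st()"
```

```text
t 2.0667 p [0.631  0.1107 0.1907] yaw -56.6 r 0.0893 th -4.7 F [-0.5  1.1 -0.2] j [-0.44  0.79  0.37  1.57 -0.35  0.85 -0.93] w -0.0001
[[430.76763143   0.         321.35566518]
 [  0.         430.76763143 238.69450391]
 [  0.           0.           1.        ]]
t 2.1167 p [0.63   0.1133 0.1905] yaw -56.5 r 0.0881 th -3.1 F [ 0.3 -0.5 -0.4] j [-0.44  0.79  0.37  1.57 -0.35  0.85 -0.93] w -0.0004
```

View pics/w2.png

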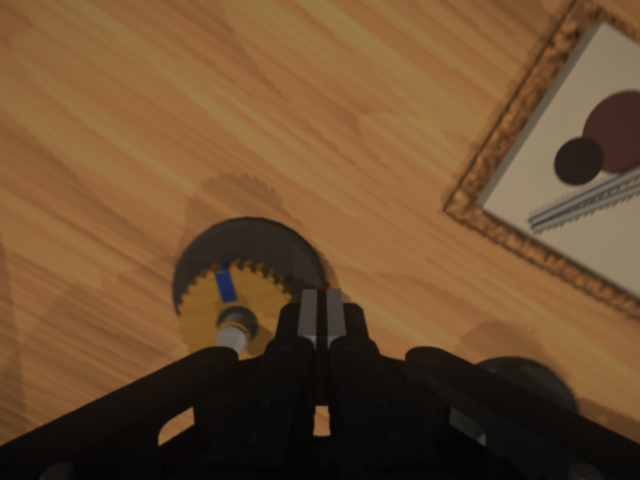

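The wrist camera looks toward tool −y: collar at (235,310), fingers at (320,310). So I'll put the −y face on the rim, which keeps the collar in view, and go to the far-side start.

>>> {"op": "carry_out", "data": {"motion": [{"claw":0,"dp":[-0.45,0.035,0],"turn":[0,0,-0.45]},{"claw":0,"dp":[-0.45,0.035,0],"turn":[0,0,-0.45]},{"claw":0,"dp":[-0.45,0.035,0],"turn":[0,0,-0.45]},{"claw":0,"dp":[-0.45,0.035,0],"turn":[0,0,-0.45]},{"claw":0,"dp":[-0.45,0.035,0],"turn":[0,0,-0.45]},{"claw":0,"dp":[-0.45,0.035,0],"turn":[0,0,-0.45]},{"claw":0,"dp":[-0.45,0.035,0],"turn":[0,0,-0.45]},{"claw":0,"dp":[-0.45,0.035,0],"turn":[0,0,-0.45]},{"claw":0,"dp":[-0.45,0.035,0],"turn":[0,0,-0.45]},{"claw":0,"dp":[-0.45,0.035,0],"turn":[0,0,-0.45]}]}}

```text
time: 2.95
ee_pos: [0.4505, 0.1272, 0.1913]
ee_rot: [-0.677, 0.736, -0.0, 0.0]
force: [0.4, -0.4, 0.1]
gripper_width: -0.0
```

```bash
cat >> h.py <<'E'
def wgrab(fn):
    s=st();f=bot.grab_frame('wrist');cv2.imwrite('pics/'+fn,cv2.cvtColor(f['frame'],cv2.COLOR_RGB2BGR))
    T=np.eye(4);T[:3,:3]=Rn.from_quat(s['ee_rot']).as_matrix();T[:3,3]=s['ee_pos']
    M=np.linalg.inv(T@np.array(f['tool_from_camera']))
    f['rvec']=cv2.Rodrigues(M[:3,:3])[0].ravel();f['tvec']=M[:3,3];return f
E
python3 -c "
from h import *
f=wgrab('w3.png')
ths=np.radians(np.arange(0,360,10))
im=f['frame'].copy()
for r,z,c in((.042,.065,(255,0,0)),(.062,.018,(0,255,0)),(.0115,.086,(0,0,255))):
    for p in proj(f,[[AX[0]+r*np.cos(a),AX[1]+r*np.sin(a),z] for a in ths]): cv2.circle(im,(int(p[0]),int(p[1])),1,c,-1)
cv2.imwrite('pics/w3o.png',im[...,::-1])
"
```

```text
t 2.95 p [0.4505 0.1272 0.1913] yaw -94.7 r 0.092 th 174.3 F [ 0.4 -0.4  0.1] j [-0.71  0.62  0.54  2.09 -0.58  0.58 -1.41] w -0.0
```

View pics/w3o.png

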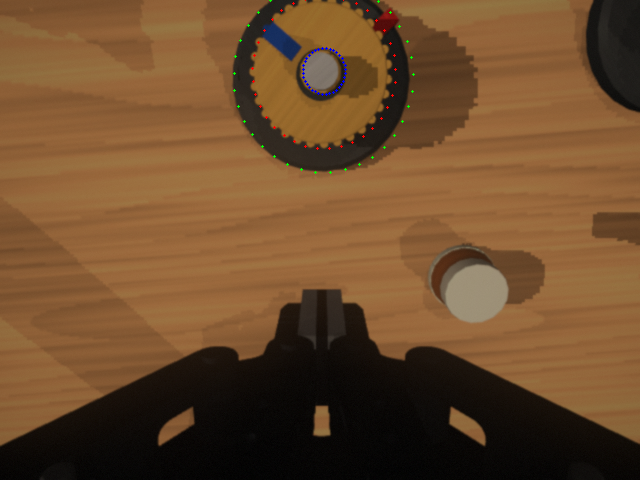

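Overlay: spigot at (321,71), mark at (282,42), pointer at (385,22). The predicted circles sit about 2 px too far right, so the axis y should be about 0.1195. I'll refine that.

```bash
cat >> h.py <<'E'
def comps(m,mn=30):
    n,l,s,c=cv2.connectedComponentsWithStats(m.astype(np.uint8));return [(c[i],s[i,4]) for i in range(1,n) if s[i,4]>=mn]
def marks(f,ax=None):
    ax=AX if ax is None else ax
    im=f['frame'];H,S,V=[a.astype(int) for a in cv2.split(cv2.cvtColor(im,cv2.COLOR_RGB2HSV))]
    red=((H<8)|(H>172))&(S>140)&(V>60); blue=(H>100)&(H<130)&(S>110)&(V>50)
    for nm,m,z in(('red',red,.024),('blue',blue,.066)):
        for c,a in comps(m):
            p=onz(f,*c,z)[:2];d=p-ax
            if np.linalg.norm(d)<.07: print(nm,c.round(1),a,p.round(4),'r',np.linalg.norm(d).round(4),'ang',np.degrees(np.arctan2(d[1],d[0])).round(1))
E
python3 -c "
from h import *
f=wgrab('w4.png');print(onz(f,321,71,.086))
marks(f);marks(f,np.array([.542,.1195]))
"; sed -i 's/AX=.*/AX=np.array([.542,.1195])/' h.py
```

```text
t 3.0 p [0.4504 0.127  0.1913] yaw -94.8 r 0.092 th 174.4 F [-0.6  0.2 -0.4] j [-0.71  0.62  0.54  2.09 -0.58  0.58 -1.41] w 0.0003
[0.54235568 0.11950953 0.086     ]
red [385.1  20.7] 369 [0.5759 0.0746] r 0.0551 ang -52.0
blue [279.6  39.9] 665 [0.563  0.1416] r 0.0316 ang 48.3
red [385.1  20.7] 369 [0.5759 0.0746] r 0.0563 ang -52.9
blue [279.6  39.9] 665 [0.563  0.1416] r 0.0305 ang 46.4
```

>>> {"op": "carry_out", "data": {"motion": [{"claw":0,"dp":[0,0,-0.095],"turn":[0,0,0]},{"claw":0,"dp":[0,0,-0.19],"turn":[0,0,0]},{"claw":0,"dp":[0,0,-0.285],"turn":[0,0,0]},{"claw":0,"dp":[0,0,-0.378],"turn":[0,0,0]},{"claw":0,"dp":[0,0,-0.378],"turn":[0,0,0]},{"claw":0,"dp":[0.02,-0.002,-0.378],"turn":[0,0,0]},{"claw":0,"dp":[0.04,-0.003,-0.378],"turn":[0,0,0]},{"claw":0,"dp":[0.06,-0.005,-0.378],"turn":[0,0,0]},{"claw":0,"dp":[0.08,-0.007,-0.378],"turn":[0,0,0]},{"claw":0,"dp":[0.08,-0.007,-0.378],"turn":[0,0,0]}]}}

```text
time: 3.88
ee_pos: [0.4853, 0.124, 0.0416]
ee_rot: [-0.676, 0.737, -0.002, 0.002]
force: [0.4, 0.2, -0.5]
gripper_width: 0.0
```

```bash
python3 -c "
from h import *
f=wgrab('w5.png');marks(f)"
```

```text
t 3.8833 p [0.4853 0.124  0.0416] yaw -94.9 r 0.0569 th 175.5 F [ 0.4  0.2 -0.5] j [-0.48  0.89  0.23  2.08 -0.79  0.25 -1.22] w 0.0
red [445.3  34.1] 1039 [0.5766 0.0737] r 0.0574 ang -53.0
blue [229.3  82.9] 3206 [0.563  0.1414] r 0.0304 ang 46.2
```

View pics/w5.png

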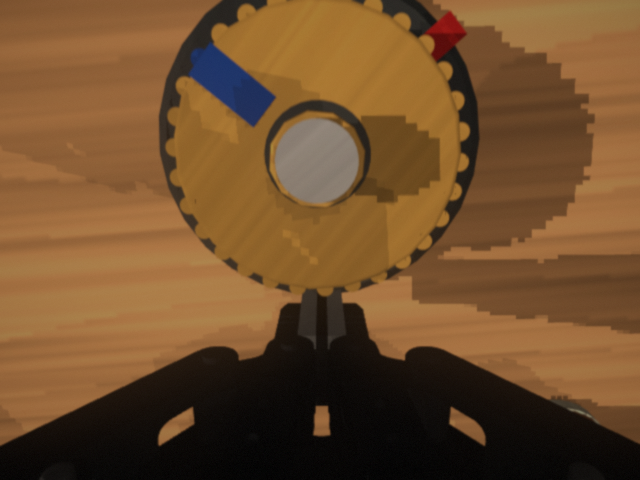

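The fingertip is just outside the rim at (322,292), centred under the collar. Next I press gently inward.

>>> {"op": "carry_out", "data": {"motion": [{"claw":0,"dp":[0.002,0,0],"turn":[0,0,0]},{"claw":0,"dp":[0.004,0,0],"turn":[0,0,0]},{"claw":0,"dp":[0.006,0,0],"turn":[0,0,0]},{"claw":0,"dp":[0.008,-0.001,0],"turn":[0,0,0]},{"claw":0,"dp":[0.01,-0.001,0],"turn":[0,0,0]},{"claw":0,"dp":[0.012,-0.001,0],"turn":[0,0,0]},{"claw":0,"dp":[0.012,-0.001,0],"turn":[0,0,0]},{"claw":0,"dp":[0.012,-0.001,0],"turn":[0,0,0]},{"claw":0,"dp":[0.012,-0.001,0],"turn":[0,0,0]},{"claw":0,"dp":[0.012,-0.001,0],"turn":[0,0,0]}]}}

```text
time: 4.77
ee_pos: [0.4865, 0.1236, 0.0401]
ee_rot: [-0.676, 0.737, -0.0, -0.0]
force: [-0.2, -0.1, -0.2]
gripper_width: -0.0001
```

```bash
python3 -c "
from h import *
st();f=wgrab('w6.png');marks(f)"
```

```text
t 4.7667 p [0.4865 0.1236 0.0401] yaw -94.9 r 0.0556 th 175.8 F [-0.2 -0.1 -0.2] j [-0.48  0.89  0.24  2.08 -0.79  0.26 -1.22] w -0.0001
t 4.7667 p [0.4865 0.1236 0.0401] yaw -94.9 r 0.0556 th 175.8 F [-0.2 -0.1 -0.2] j [-0.48  0.89  0.24  2.08 -0.79  0.26 -1.22] w -0.0001
red [445.4  35.5] 1093 [0.5769 0.0738] r 0.0575 ang -52.6
blue [226.9  86.8] 3337 [0.5633 0.1414] r 0.0305 ang 45.8
```

>>> {"op": "carry_out", "data": {"motion": [{"claw":0,"dp":[0.002,0,0],"turn":[0,0,0]},{"claw":0,"dp":[0.004,0,0],"turn":[0,0,0]},{"claw":0,"dp":[0.006,0,0],"turn":[0,0,0]},{"claw":0,"dp":[0.008,-0.001,0],"turn":[0,0,0]},{"claw":0,"dp":[0.01,-0.001,0],"turn":[0,0,0]},{"claw":0,"dp":[0.01,-0.001,0],"turn":[0,0,0]},{"claw":0,"dp":[0.01,-0.001,0],"turn":[0,0,0]},{"claw":0,"dp":[0.01,-0.001,0],"turn":[0,0,0]},{"claw":0,"dp":[0.01,-0.001,0],"turn":[0,0,0]},{"claw":0,"dp":[0.01,-0.001,0],"turn":[0,0,0]}]}}

```text
time: 5.65
ee_pos: [0.4904, 0.1231, 0.0401]
ee_rot: [-0.676, 0.737, 0.0, -0.0]
force: [-1.4, -0.8, 0.8]
gripper_width: 0.0
```

>>> {"op": "carry_out", "data": {"motion": [{"claw":0,"dp":[0.002,0,0],"turn":[0,0,0]},{"claw":0,"dp":[0.004,0,0],"turn":[0,0,0]},{"claw":0,"dp":[0.006,0,0],"turn":[0,0,0]},{"claw":0,"dp":[0.006,0,0],"turn":[0,0,0]},{"claw":0,"dp":[0.006,0,0],"turn":[0,0,0]},{"claw":0,"dp":[0.006,0,0],"turn":[0,0,0]},{"claw":0,"dp":[0.006,0,0],"turn":[0,0,0]},{"claw":0,"dp":[0.006,0,0],"turn":[0,0,0]},{"claw":0,"dp":[0.006,0,0],"turn":[0,0,0]},{"claw":0,"dp":[0.006,0,0],"turn":[0,0,0]}]}}

```text
time: 6.48
ee_pos: [0.4905, 0.1232, 0.04]
ee_rot: [-0.676, 0.737, 0.002, -0.002]
force: [-5.1, -0.8, 3.8]
gripper_width: 0.0002
```

```bash
python3 -c "
from h import *
st();f=wgrab('w7.png');marks(f)"
```

```text
t 6.4833 p [0.4905 0.1232 0.04  ] yaw -94.9 r 0.0517 th 175.9 F [-5.1 -0.8  3.8] j [-0.49  0.89  0.25  2.06 -0.78  0.29 -1.22] w 0.0002
t 6.4833 p [0.4905 0.1232 0.04  ] yaw -94.9 r 0.0517 th 175.9 F [-5.1 -0.8  3.8] j [-0.49  0.89  0.25  2.06 -0.78  0.29 -1.22] w 0.0002
red [443.   48.2] 1192 [0.5768 0.0744] r 0.057 ang -52.3
blue [227.1 103.4] 3269 [0.5633 0.1414] r 0.0306 ang 45.8
```

View pics/w7.png

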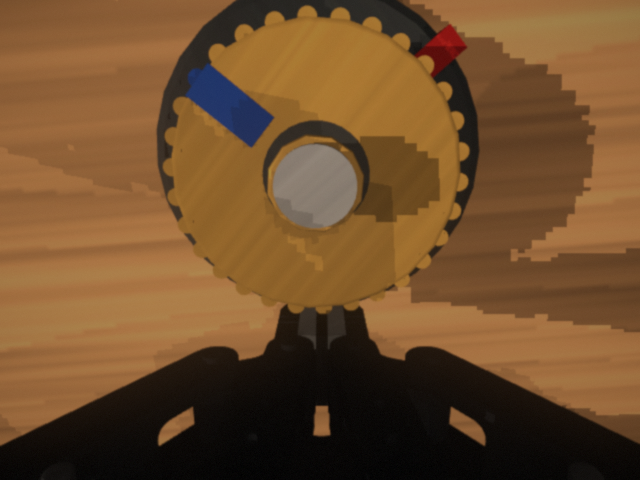

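Contact is at r≈51.7 mm, with about 5 N at roughly 3 mm of over-command. I'll compute rows for a first 40° stroke with the command at r=46 mm.

```bash
cat > arc.py <<'E'
import numpy as np,sys,json
# r0 th0 r1 dth  : rows from commanded (r0,th0) to r1, th0+dth
r0,t0,r1,d=map(float,sys.argv[1:5]); n=int(sys.argv[5]) if len(sys.argv)>5 else 10
rad=np.radians;p0=r0*np.array([np.cos(rad(t0)),np.sin(rad(t0))])
for k in range(1,11):
    q=min(k/n,1);t=rad(t0+d*q);r=r0+(r1-r0)*min(1,k/3)
    p=(r*np.array([np.cos(t),np.sin(t)])-p0)/.4
    print(json.dumps({"claw":0,"dp":[round(p[0],3),round(p[1],3),0],"turn":[0,0,round(rad(d*q)/1.5,3)]}),end=', ')
E
python3 arc.py .0483 175.2 .046 40
```

```text
{"claw": 0, "dp": [0.002, -0.008, 0], "turn": [0, 0, 0.047]}, {"claw": 0, "dp": [0.004, -0.017, 0], "turn": [0, 0, 0.093]}, {"claw": 0, "dp": [0.006, -0.025, 0], "turn": [0, 0, 0.14]}, {"claw": 0, "dp": [0.008, -0.032, 0], "turn": [0, 0, 0.186]}, {"claw": 0, "dp": [0.009, -0.04, 0], "turn": [0, 0, 0.233]}, {"claw": 0, "dp": [0.012, -0.048, 0], "turn": [0, 0, 0.279]}, {"claw": 0, "dp": [0.015, -0.055, 0], "turn": [0, 0, 0.326]}, {"claw": 0, "dp": [0.018, -0.063, 0], "turn": [0, 0, 0.372]}, {"claw": 0, "dp": [0.022, -0.07, 0], "turn": [0, 0, 0.419]}, {"claw": 0, "dp": [0.026, -0.076, 0], "turn": [0, 0, 0.465]},
```

>>> {"op": "carry_out", "data": {"motion": [{"claw":0,"dp":[0.002,-0.008,0],"turn":[0,0,0.047]},{"claw":0,"dp":[0.004,-0.017,0],"turn":[0,0,0.093]},{"claw":0,"dp":[0.006,-0.025,0],"turn":[0,0,0.14]},{"claw":0,"dp":[0.008,-0.032,0],"turn":[0,0,0.186]},{"claw":0,"dp":[0.009,-0.04,0],"turn":[0,0,0.233]},{"claw":0,"dp":[0.012,-0.048,0],"turn":[0,0,0.279]},{"claw":0,"dp":[0.015,-0.055,0],"turn":[0,0,0.326]},{"claw":0,"dp":[0.018,-0.063,0],"turn":[0,0,0.372]},{"claw":0,"dp":[0.022,-0.07,0],"turn":[0,0,0.419]},{"claw":0,"dp":[0.026,-0.076,0],"turn":[0,0,0.465]}]}}

```text
time: 7.37
ee_pos: [0.4991, 0.0911, 0.0399]
ee_rot: [0.888, -0.46, -0.003, 0.003]
force: [-7.2, -3.6, 5.5]
gripper_width: -0.0001
```

```bash
python3 -c "
from h import *
f=wgrab('w8.png');marks(f)";python3 arc.py .046 215.2 .046 60
```

```text
t 7.3667 p [0.4991 0.0911 0.0399] yaw -54.8 r 0.0515 th -146.5 F [-7.2 -3.6  5.5] j [-0.35  0.88  0.13  2.05 -0.44  0.25 -0.79] w -0.0001
red [488.2 153.8] 705 [0.5786 0.0739] r 0.0584 ang -51.3
blue [243.6  96.7] 3321 [0.5471 0.1495] r 0.0304 ang 80.4
{"claw": 0, "dp": [0.007, -0.009, 0], "turn": [0, 0, 0.07]}, {"claw": 0, "dp": [0.016, -0.018, 0], "turn": [0, 0, 0.14]}, {"claw": 0, "dp": [0.025, -0.026, 0], "turn": [0, 0, 0.209]}, {"claw": 0, "dp": [0.035, -0.032, 0], "turn": [0, 0, 0.279]}, {"claw": 0, "dp": [0.046, -0.038, 0], "turn": [0, 0, 0.349]}, {"claw": 0, "dp": [0.057, -0.043, 0], "turn": [0, 0, 0.419]}, {"claw": 0, "dp": [0.068, -0.046, 0], "turn": [0, 0, 0.489]}, {"claw": 0, "dp": [0.08, -0.048, 0], "turn": [0, 0, 0.559]}, {"claw": 0, "dp": [0.092, -0.049, 0], "turn": [0, 0, 0.628]}, {"claw": 0, "dp": [0.104, -0.048, 0], "turn": [0, 0, 0.698]},
```

View pics/w8.png

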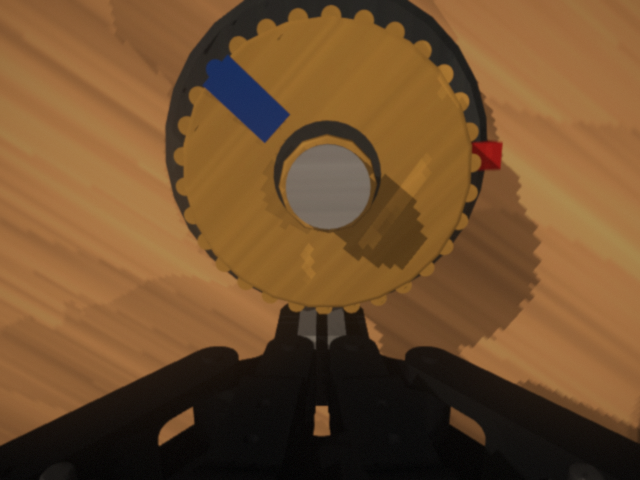

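The collar turned 34.6° for a 37.6° move, with no slip beyond the start lag (mark at (245,97)). I continue with larger arcs.

>>> {"op": "carry_out", "data": {"motion": [{"claw":0,"dp":[0.007,-0.009,0],"turn":[0,0,0.07]},{"claw":0,"dp":[0.016,-0.018,0],"turn":[0,0,0.14]},{"claw":0,"dp":[0.025,-0.026,0],"turn":[0,0,0.209]},{"claw":0,"dp":[0.035,-0.032,0],"turn":[0,0,0.279]},{"claw":0,"dp":[0.046,-0.038,0],"turn":[0,0,0.349]},{"claw":0,"dp":[0.057,-0.043,0],"turn":[0,0,0.419]},{"claw":0,"dp":[0.068,-0.046,0],"turn":[0,0,0.489]},{"claw":0,"dp":[0.08,-0.048,0],"turn":[0,0,0.559]},{"claw":0,"dp":[0.092,-0.049,0],"turn":[0,0,0.628]},{"claw":0,"dp":[0.104,-0.048,0],"turn":[0,0,0.698]}]}}

```text
time: 8.25
ee_pos: [0.544, 0.0675, 0.0399]
ee_rot: [0.999, 0.044, -0.002, 0.004]
force: [-0.8, -9.8, 1.4]
gripper_width: 0.0004
```

```bash
python3 -c "
from h import *
f=wgrab('w9.png');marks(f)";python3 arc.py .046 275.2 .046 60
```

```text
t 8.25 p [0.544  0.0675 0.0399] yaw 5.1 r 0.0521 th -87.8 F [-0.8 -9.8  1.4] j [-0.2   0.89 -0.02  1.93  0.07  0.33 -0.19] w 0.0004
red [414.9 291.7] 188 [0.5802 0.0725] r 0.0606 ang -50.9
blue [256.6  92.1] 3351 [0.5209 0.1399] r 0.0294 ang 136.1
{"claw": 0, "dp": [0.012, 0.002, 0], "turn": [0, 0, 0.07]}, {"claw": 0, "dp": [0.024, 0.005, 0], "turn": [0, 0, 0.14]}, {"claw": 0, "dp": [0.035, 0.009, 0], "turn": [0, 0, 0.209]}, {"claw": 0, "dp": [0.046, 0.014, 0], "turn": [0, 0, 0.279]}, {"claw": 0, "dp": [0.056, 0.021, 0], "turn": [0, 0, 0.349]}, {"claw": 0, "dp": [0.065, 0.028, 0], "turn": [0, 0, 0.419]}, {"claw": 0, "dp": [0.074, 0.036, 0], "turn": [0, 0, 0.489]}, {"claw": 0, "dp": [0.082, 0.046, 0], "turn": [0, 0, 0.559]}, {"claw": 0, "dp": [0.088, 0.056, 0], "turn": [0, 0, 0.628]}, {"claw": 0, "dp": [0.094, 0.066, 0], "turn": [0, 0, 0.698]},
```

>>> {"op": "carry_out", "data": {"motion": [{"claw":0,"dp":[0.012,0.002,0],"turn":[0,0,0.07]},{"claw":0,"dp":[0.024,0.005,0],"turn":[0,0,0.14]},{"claw":0,"dp":[0.035,0.009,0],"turn":[0,0,0.209]},{"claw":0,"dp":[0.046,0.014,0],"turn":[0,0,0.279]},{"claw":0,"dp":[0.056,0.021,0],"turn":[0,0,0.349]},{"claw":0,"dp":[0.065,0.028,0],"turn":[0,0,0.419]},{"claw":0,"dp":[0.074,0.036,0],"turn":[0,0,0.489]},{"claw":0,"dp":[0.082,0.046,0],"turn":[0,0,0.559]},{"claw":0,"dp":[0.088,0.056,0],"turn":[0,0,0.628]},{"claw":0,"dp":[0.094,0.066,0],"turn":[0,0,0.698]}]}}

```text
time: 9.13
ee_pos: [0.5889, 0.0938, 0.0403]
ee_rot: [0.843, 0.537, 0.003, 0.005]
force: [10.7, -8.4, -7.0]
gripper_width: 0.0001
```

```bash
python3 -c "
from h import *
f=wgrab('w10.png');marks(f)";python3 arc.py .046 335.2 .046 60
```

```text
t 9.1333 p [0.5889 0.0938 0.0403] yaw 65.0 r 0.0535 th -28.7 F [10.7 -8.4 -7. ] j [-0.09  0.93 -0.26  1.78  0.48  0.48  0.45] w 0.0001
red [258.2 294. ] 240 [0.5776 0.0714] r 0.0599 ang -53.5
blue [261.3  91. ] 3365 [0.5148 0.1115] r 0.0284 ang -163.7
{"claw": 0, "dp": [0.004, 0.011, 0], "turn": [0, 0, 0.07]}, {"claw": 0, "dp": [0.008, 0.023, 0], "turn": [0, 0, 0.14]}, {"claw": 0, "dp": [0.01, 0.035, 0], "turn": [0, 0, 0.209]}, {"claw": 0, "dp": [0.011, 0.047, 0], "turn": [0, 0, 0.279]}, {"claw": 0, "dp": [0.01, 0.059, 0], "turn": [0, 0, 0.349]}, {"claw": 0, "dp": [0.008, 0.071, 0], "turn": [0, 0, 0.419]}, {"claw": 0, "dp": [0.005, 0.082, 0], "turn": [0, 0, 0.489]}, {"claw": 0, "dp": [0.001, 0.094, 0], "turn": [0, 0, 0.559]}, {"claw": 0, "dp": [-0.004, 0.104, 0], "turn": [0, 0, 0.628]}, {"claw": 0, "dp": [-0.01, 0.115, 0], "turn": [0, 0, 0.698]},
```

```bash
sed -i 's/AX=.*/AX=np.array([.543,.1193])/' h.py; python3 - <<'E'
import numpy as np
a=np.array([.542,.1195])+.046*np.array([np.cos(np.radians(335.2)),np.sin(np.radians(335.2))]);d=a-[.543,.1193];print(np.linalg.norm(d),np.degrees(np.arctan2(d[1],d[0])))
E
python3 arc.py .0452 335.5 .046 60
```

```text
0.04500896081513057 -25.10284044777398
{"claw": 0, "dp": [0.005, 0.011, 0], "turn": [0, 0, 0.07]}, {"claw": 0, "dp": [0.009, 0.022, 0], "turn": [0, 0, 0.14]}, {"claw": 0, "dp": [0.011, 0.034, 0], "turn": [0, 0, 0.209]}, {"claw": 0, "dp": [0.012, 0.046, 0], "turn": [0, 0, 0.279]}, {"claw": 0, "dp": [0.012, 0.058, 0], "turn": [0, 0, 0.349]}, {"claw": 0, "dp": [0.01, 0.07, 0], "turn": [0, 0, 0.419]}, {"claw": 0, "dp": [0.007, 0.081, 0], "turn": [0, 0, 0.489]}, {"claw": 0, "dp": [0.003, 0.093, 0], "turn": [0, 0, 0.559]}, {"claw": 0, "dp": [-0.003, 0.103, 0], "turn": [0, 0, 0.628]}, {"claw": 0, "dp": [-0.009, 0.114, 0], "turn": [0, 0, 0.698]},
```

>>> {"op": "carry_out", "data": {"motion": [{"claw":0,"dp":[0.005,0.011,0],"turn":[0,0,0.07]},{"claw":0,"dp":[0.009,0.022,0],"turn":[0,0,0.14]},{"claw":0,"dp":[0.011,0.034,0],"turn":[0,0,0.209]},{"claw":0,"dp":[0.012,0.046,0],"turn":[0,0,0.279]},{"claw":0,"dp":[0.012,0.058,0],"turn":[0,0,0.349]},{"claw":0,"dp":[0.01,0.07,0],"turn":[0,0,0.419]},{"claw":0,"dp":[0.007,0.081,0],"turn":[0,0,0.489]},{"claw":0,"dp":[0.003,0.093,0],"turn":[0,0,0.559]},{"claw":0,"dp":[-0.003,0.103,0],"turn":[0,0,0.628]},{"claw":0,"dp":[-0.009,0.114,0],"turn":[0,0,0.698]}]}}

```text
time: 10.02
ee_pos: [0.5874, 0.1493, 0.041]
ee_rot: [0.46, 0.888, 0.008, 0.004]
force: [12.2, 5.0, -8.8]
gripper_width: 0.0
```

```bash
python3 -c "
from h import *
f=wgrab('w11.png');marks(f)";python3 arc.py .046 35.3 .046 60
```

```text
t 10.0167 p [0.5874 0.1493 0.041 ] yaw 125.2 r 0.0536 th 34.1 F [12.2  5.  -8.8] j [-0.03  0.98 -0.53  1.75  0.8   0.62  1.15] w 0.0
red [166.9 163.3] 724 [0.5774 0.0737] r 0.0571 ang -52.9
blue [245.2  96.3] 3317 [0.5385 0.0912] r 0.0284 ang -99.1
{"claw": 0, "dp": [-0.007, 0.009, 0], "turn": [0, 0, 0.07]}, {"claw": 0, "dp": [-0.016, 0.018, 0], "turn": [0, 0, 0.14]}, {"claw": 0, "dp": [-0.025, 0.026, 0], "turn": [0, 0, 0.209]}, {"claw": 0, "dp": [-0.035, 0.032, 0], "turn": [0, 0, 0.279]}, {"claw": 0, "dp": [-0.046, 0.038, 0], "turn": [0, 0, 0.349]}, {"claw": 0, "dp": [-0.057, 0.042, 0], "turn": [0, 0, 0.419]}, {"claw": 0, "dp": [-0.069, 0.046, 0], "turn": [0, 0, 0.489]}, {"claw": 0, "dp": [-0.08, 0.048, 0], "turn": [0, 0, 0.559]}, {"claw": 0, "dp": [-0.092, 0.049, 0], "turn": [0, 0, 0.628]}, {"claw": 0, "dp": [-0.104, 0.048, 0], "turn": [0, 0, 0.698]},
```

View pics/w11.png

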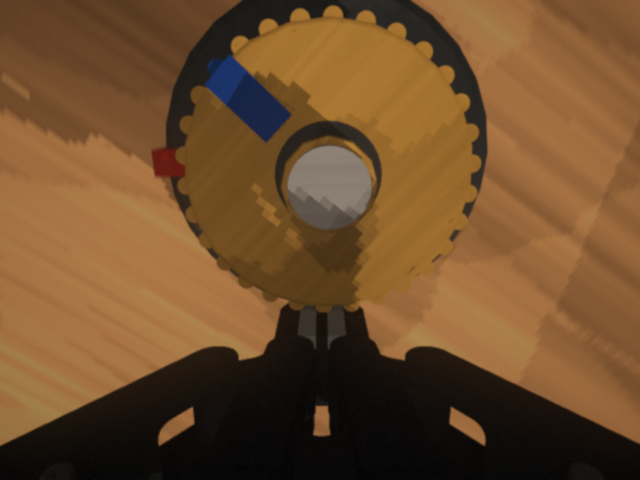

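The mark is at −99° and the pointer at −52.5°. Contact is steady, with the rib on the fingertip at (322,308).

>>> {"op": "carry_out", "data": {"motion": [{"claw":0,"dp":[-0.007,0.009,0],"turn":[0,0,0.07]},{"claw":0,"dp":[-0.016,0.018,0],"turn":[0,0,0.14]},{"claw":0,"dp":[-0.025,0.026,0],"turn":[0,0,0.209]},{"claw":0,"dp":[-0.035,0.032,0],"turn":[0,0,0.279]},{"claw":0,"dp":[-0.046,0.038,0],"turn":[0,0,0.349]},{"claw":0,"dp":[-0.057,0.042,0],"turn":[0,0,0.419]},{"claw":0,"dp":[-0.069,0.046,0],"turn":[0,0,0.489]},{"claw":0,"dp":[-0.08,0.048,0],"turn":[0,0,0.559]},{"claw":0,"dp":[-0.092,0.049,0],"turn":[0,0,0.628]},{"claw":0,"dp":[-0.104,0.048,0],"turn":[0,0,0.698]}]}}

```text
time: 10.9
ee_pos: [0.5388, 0.1729, 0.0411]
ee_rot: [-0.048, 0.999, 0.007, 0.002]
force: [0.7, 11.5, -4.8]
gripper_width: 0.0
```

```bash
python3 -c "
from h import *
f=wgrab('w12.png');marks(f)";python3 arc.py .046 95.3 .046 30
```

```text
t 10.9 p [0.5388 0.1729 0.0411] yaw -174.5 r 0.0537 th 94.4 F [ 0.7 11.5 -4.8] j [ 0.03  1.01 -0.75  1.86  1.05  0.71  1.9 ] w 0.0
red [236.4  17.2] 1200 [0.5764 0.0762] r 0.0545 ang -52.2
blue [239.7  99.2] 3252 [0.5664 0.1028] r 0.0286 ang -35.2
{"claw": 0, "dp": [-0.006, -0.001, 0], "turn": [0, 0, 0.035]}, {"claw": 0, "dp": [-0.012, -0.002, 0], "turn": [0, 0, 0.07]}, {"claw": 0, "dp": [-0.018, -0.003, 0], "turn": [0, 0, 0.105]}, {"claw": 0, "dp": [-0.024, -0.005, 0], "turn": [0, 0, 0.14]}, {"claw": 0, "dp": [-0.029, -0.007, 0], "turn": [0, 0, 0.175]}, {"claw": 0, "dp": [-0.035, -0.009, 0], "turn": [0, 0, 0.209]}, {"claw": 0, "dp": [-0.04, -0.011, 0], "turn": [0, 0, 0.244]}, {"claw": 0, "dp": [-0.046, -0.014, 0], "turn": [0, 0, 0.279]}, {"claw": 0, "dp": [-0.051, -0.017, 0], "turn": [0, 0, 0.314]}, {"claw": 0, "dp": [-0.056, -0.021, 0], "turn": [0, 0, 0.349]},
```

```bash
sed -i 's/AX=.*/AX=np.array([.5435,.1203])/' h.py; python3 arc.py .045 96 .0465 40
```

```text
{"claw": 0, "dp": [-0.008, 0.0, 0], "turn": [0, 0, 0.047]}, {"claw": 0, "dp": [-0.016, -0.0, 0], "turn": [0, 0, 0.093]}, {"claw": 0, "dp": [-0.024, -0.001, 0], "turn": [0, 0, 0.14]}, {"claw": 0, "dp": [-0.032, -0.004, 0], "turn": [0, 0, 0.186]}, {"claw": 0, "dp": [-0.039, -0.007, 0], "turn": [0, 0, 0.233]}, {"claw": 0, "dp": [-0.046, -0.011, 0], "turn": [0, 0, 0.279]}, {"claw": 0, "dp": [-0.053, -0.016, 0], "turn": [0, 0, 0.326]}, {"claw": 0, "dp": [-0.06, -0.02, 0], "turn": [0, 0, 0.372]}, {"claw": 0, "dp": [-0.066, -0.025, 0], "turn": [0, 0, 0.419]}, {"claw": 0, "dp": [-0.072, -0.031, 0], "turn": [0, 0, 0.465]},
```

>>> {"op": "carry_out", "data": {"motion": [{"claw":0,"dp":[-0.008,0.0,0],"turn":[0,0,0.047]},{"claw":0,"dp":[-0.016,0,0],"turn":[0,0,0.093]},{"claw":0,"dp":[-0.024,-0.001,0],"turn":[0,0,0.14]},{"claw":0,"dp":[-0.032,-0.004,0],"turn":[0,0,0.186]},{"claw":0,"dp":[-0.039,-0.007,0],"turn":[0,0,0.233]},{"claw":0,"dp":[-0.046,-0.011,0],"turn":[0,0,0.279]},{"claw":0,"dp":[-0.053,-0.016,0],"turn":[0,0,0.326]},{"claw":0,"dp":[-0.06,-0.02,0],"turn":[0,0,0.372]},{"claw":0,"dp":[-0.066,-0.025,0],"turn":[0,0,0.419]},{"claw":0,"dp":[-0.072,-0.031,0],"turn":[0,0,0.465]}]}}

```text
time: 11.78
ee_pos: [0.5068, 0.1585, 0.0408]
ee_rot: [-0.386, 0.923, 0.006, 0.001]
force: [-6.5, 8.6, 1.5]
gripper_width: -0.0
```

```bash
python3 -c "
from h import *
f=wgrab('w13.png');marks(f)"
```

```text
t 11.7833 p [0.5068 0.1585 0.0408] yaw -134.6 r 0.053 th 133.9 F [-6.5  8.6  1.5] j [ 0.1   1.03 -0.85  1.96  1.17  0.76  2.45] w -0.0
red [350.4   7.2] 424 [0.5731 0.0794] r 0.0505 ang -54.1
blue [244.7  96.8] 3271 [0.5723 0.1213] r 0.0288 ang 1.9
```

View pics/w13.png

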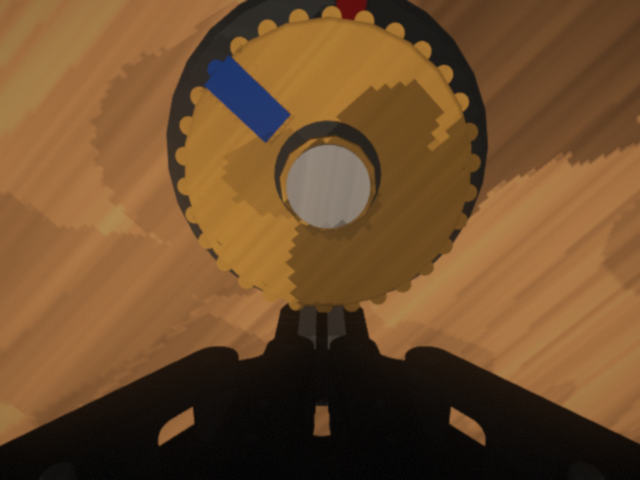

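The mark is at about 2°, past the first meeting, and about 305° remain. I retract, lift and unwind the wrist.

>>> {"op": "carry_out", "data": {"motion": [{"claw":0,"dp":[-0.03,0.03,0],"turn":[0,0,0]},{"claw":0,"dp":[-0.07,0.07,0],"turn":[0,0,0]},{"claw":0,"dp":[-0.09,0.07,0.05],"turn":[0,0,-0.08]},{"claw":0,"dp":[-0.1,0.05,0.1],"turn":[0,0,-0.16]},{"claw":0,"dp":[-0.12,0.03,0.15],"turn":[0,0,-0.24]},{"claw":0,"dp":[-0.13,0,0.2],"turn":[0,0,-0.32]},{"claw":0,"dp":[-0.14,-0.03,0.2],"turn":[0,0,-0.4]},{"claw":0,"dp":[-0.144,-0.049,0.2],"turn":[0,0,-0.48]},{"claw":0,"dp":[-0.144,-0.049,0.2],"turn":[0,0,-0.56]},{"claw":0,"dp":[-0.144,-0.049,0.2],"turn":[0,0,-0.64]}]}}

```text
time: 12.67
ee_pos: [0.4518, 0.132, 0.1203]
ee_rot: [0.091, 0.996, 0.0, 0.001]
force: [-0.8, 0.6, 0.3]
gripper_width: 0.0001
```

>>> {"op": "carry_out", "data": {"motion": [{"claw":0,"dp":[0,0,0],"turn":[0,0,-0.08]},{"claw":0,"dp":[0,0,0],"turn":[0,0,-0.16]},{"claw":0,"dp":[0,0,0],"turn":[0,0,-0.24]},{"claw":0,"dp":[0,0,0],"turn":[0,0,-0.32]},{"claw":0,"dp":[0,0,0],"turn":[0,0,-0.4]},{"claw":0,"dp":[0,0,0],"turn":[0,0,-0.48]},{"claw":0,"dp":[0,0,0],"turn":[0,0,-0.56]},{"claw":0,"dp":[0,0,0],"turn":[0,0,-0.64]},{"claw":0,"dp":[0,0,0],"turn":[0,0,-0.72]},{"claw":0,"dp":[0,0,0],"turn":[0,0,-0.8]}]}}

```text
time: 13.5
ee_pos: [0.452, 0.133, 0.1203]
ee_rot: [0.637, 0.771, 0.001, 0.0]
force: [-0.4, 0.0, 0.2]
gripper_width: -0.0004
```

```bash
python3 -c "
from h import *
st()
f=grab('top','t1.png');marks(f)"
```

```text
t 13.5 p [0.452  0.133  0.1203] yaw 100.8 r 0.0924 th 172.1 F [-0.4  0.   0.2] j [-0.12  0.72 -0.43  2.11  0.68  0.45  0.68] w -0.0004
red [204.8 249.9] 83 [0.5745 0.0764] r 0.0538 ang -54.7
blue [166.6 248.4] 85 [0.5726 0.123 ] r 0.0292 ang 5.4
```

View pics/t1.png

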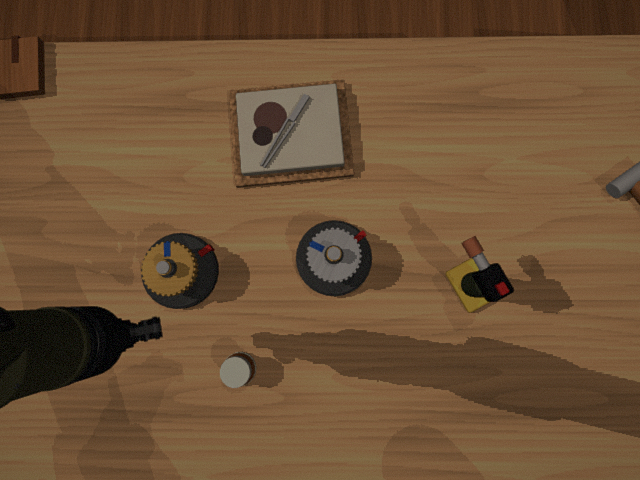

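The brass mark is at (167,248), about 5° round, with the rest undisturbed. I continue unwinding.

>>> {"op": "carry_out", "data": {"motion": [{"claw":0,"dp":[0,0,0],"turn":[0,0,-0.08]},{"claw":0,"dp":[0,0,0],"turn":[0,0,-0.16]},{"claw":0,"dp":[0,0,0],"turn":[0,0,-0.24]},{"claw":0,"dp":[0,0,0],"turn":[0,0,-0.32]},{"claw":0,"dp":[0,0,0],"turn":[0,0,-0.4]},{"claw":0,"dp":[0,0,0],"turn":[0,0,-0.48]},{"claw":0,"dp":[0,0,0],"turn":[0,0,-0.56]},{"claw":0,"dp":[0,0,0],"turn":[0,0,-0.64]},{"claw":0,"dp":[0,0,0],"turn":[0,0,-0.72]},{"claw":0,"dp":[0,0,0],"turn":[0,0,-0.8]}]}}

```text
time: 14.38
ee_pos: [0.4518, 0.133, 0.1202]
ee_rot: [0.961, 0.278, 0.001, -0.0]
force: [-0.9, -0.2, -0.6]
gripper_width: -0.0002
```

>>> {"op": "carry_out", "data": {"motion": [{"claw":0,"dp":[0,0,0],"turn":[0,0,-0.08]},{"claw":0,"dp":[0,0,0],"turn":[0,0,-0.16]},{"claw":0,"dp":[0,0,0],"turn":[0,0,-0.24]},{"claw":0,"dp":[0,0,0],"turn":[0,0,-0.32]},{"claw":0,"dp":[0,0,0],"turn":[0,0,-0.4]},{"claw":0,"dp":[0,0,0],"turn":[0,0,-0.48]},{"claw":0,"dp":[0,0,0],"turn":[0,0,-0.56]},{"claw":0,"dp":[0,0,0],"turn":[0,0,-0.64]},{"claw":0,"dp":[0,0,0],"turn":[0,0,-0.72]},{"claw":0,"dp":[0,0,0],"turn":[0,0,-0.8]}]}}

```text
time: 15.22
ee_pos: [0.4518, 0.133, 0.1202]
ee_rot: [0.95, -0.313, 0.001, -0.0]
force: [-0.2, 1.4, -0.3]
gripper_width: 0.0
```

>>> {"op": "carry_out", "data": {"motion": [{"claw":0,"dp":[0,0,0],"turn":[0,0,-0.08]},{"claw":0,"dp":[0,0,0],"turn":[0,0,-0.16]},{"claw":0,"dp":[0,0,0],"turn":[0,0,-0.24]},{"claw":0,"dp":[0,0,0],"turn":[0,0,-0.32]},{"claw":0,"dp":[0,0,0],"turn":[0,0,-0.4]},{"claw":0,"dp":[0,0,0],"turn":[0,0,-0.48]},{"claw":0,"dp":[0,0,0],"turn":[0,0,-0.56]},{"claw":0,"dp":[0,0,0],"turn":[0,0,-0.64]},{"claw":0,"dp":[0,0,0],"turn":[0,0,-0.713]},{"claw":0,"dp":[0,0,0],"turn":[0,0,-0.713]}]}}

```text
time: 16.05
ee_pos: [0.4515, 0.1331, 0.12]
ee_rot: [-0.659, 0.752, -0.0, 0.0]
force: [0.5, -0.0, 0.5]
gripper_width: 0.0
```

```bash
python3 -c "
from h import *
f=wgrab('w14.png');marks(f)"
```

```text
t 16.05 p [0.4515 0.1331 0.12  ] yaw -97.5 r 0.0928 th 172.1 F [ 0.5 -0.   0.5] j [-0.61  0.73  0.37  2.14 -0.7   0.39 -1.37] w 0.0
blue [312.2   5.9] 287 [0.5632 0.1221] r 0.0198 ang 5.2
```

View pics/w14.png

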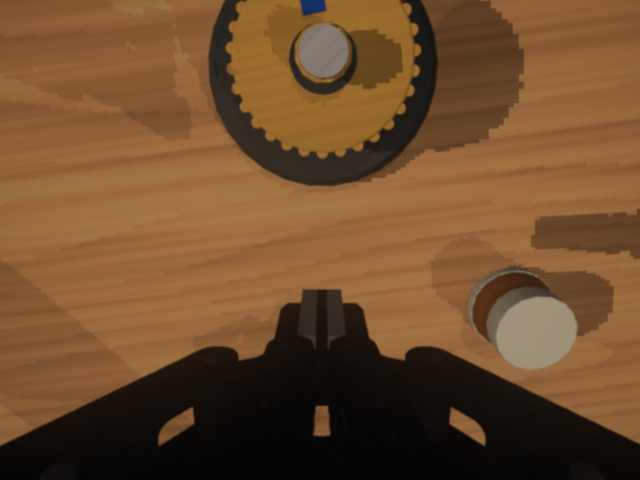

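Aligned: spigot at (323,50), finger at (321,290). I descend and go in to contact.

>>> {"op": "carry_out", "data": {"motion": [{"claw":0,"dp":[0,0,-0.1],"turn":[0,0,0]},{"claw":0,"dp":[0,0,-0.2],"turn":[0,0,0]},{"claw":0,"dp":[0.03,-0.004,-0.2],"turn":[0,0,0]},{"claw":0,"dp":[0.06,-0.008,-0.2],"turn":[0,0,0]},{"claw":0,"dp":[0.08,-0.011,-0.2],"turn":[0,0,0]},{"claw":0,"dp":[0.09,-0.013,-0.2],"turn":[0,0,0]},{"claw":0,"dp":[0.1,-0.014,-0.2],"turn":[0,0,0]},{"claw":0,"dp":[0.107,-0.015,-0.2],"turn":[0,0,0]},{"claw":0,"dp":[0.113,-0.016,-0.2],"turn":[0,0,0]},{"claw":0,"dp":[0.113,-0.016,-0.2],"turn":[0,0,0]}]}}

```text
time: 16.93
ee_pos: [0.4907, 0.1271, 0.0402]
ee_rot: [-0.66, 0.751, 0.004, -0.003]
force: [-7.2, 0.9, 5.9]
gripper_width: -0.0001
```

```bash
python3 -c "
from h import *
f=wgrab('w15.png');marks(f)";python3 arc.py .047 172 .047 60
```

```text
t 16.9333 p [0.4907 0.1271 0.0402] yaw -97.4 r 0.0532 th 172.6 F [-7.2  0.9  5.9] j [-0.49  0.9   0.26  2.05 -0.76  0.3  -1.29] w -0.0001
red [443.2  42. ] 1247 [0.5767 0.0745] r 0.0565 ang -54.1
blue [299.   59.7] 3571 [0.5724 0.1222] r 0.029 ang 3.8
{"claw": 0, "dp": [-0.001, -0.012, 0], "turn": [0, 0, 0.07]}, {"claw": 0, "dp": [-0.001, -0.025, 0], "turn": [0, 0, 0.14]}, {"claw": 0, "dp": [0.001, -0.037, 0], "turn": [0, 0, 0.209]}, {"claw": 0, "dp": [0.003, -0.049, 0], "turn": [0, 0, 0.279]}, {"claw": 0, "dp": [0.007, -0.06, 0], "turn": [0, 0, 0.349]}, {"claw": 0, "dp": [0.013, -0.072, 0], "turn": [0, 0, 0.419]}, {"claw": 0, "dp": [0.019, -0.082, 0], "turn": [0, 0, 0.489]}, {"claw": 0, "dp": [0.026, -0.092, 0], "turn": [0, 0, 0.559]}, {"claw": 0, "dp": [0.035, -0.101, 0], "turn": [0, 0, 0.628]}, {"claw": 0, "dp": [0.044, -0.109, 0], "turn": [0, 0, 0.698]},
```

>>> {"op": "carry_out", "data": {"motion": [{"claw":0,"dp":[-0.001,-0.012,0],"turn":[0,0,0.07]},{"claw":0,"dp":[-0.001,-0.025,0],"turn":[0,0,0.14]},{"claw":0,"dp":[0.001,-0.037,0],"turn":[0,0,0.209]},{"claw":0,"dp":[0.003,-0.049,0],"turn":[0,0,0.279]},{"claw":0,"dp":[0.007,-0.06,0],"turn":[0,0,0.349]},{"claw":0,"dp":[0.013,-0.072,0],"turn":[0,0,0.419]},{"claw":0,"dp":[0.019,-0.082,0],"turn":[0,0,0.489]},{"claw":0,"dp":[0.026,-0.092,0],"turn":[0,0,0.559]},{"claw":0,"dp":[0.035,-0.101,0],"turn":[0,0,0.628]},{"claw":0,"dp":[0.044,-0.109,0],"turn":[0,0,0.698]}]}}

```text
time: 17.82
ee_pos: [0.5086, 0.0803, 0.0401]
ee_rot: [0.948, -0.319, -0.004, 0.003]
force: [-7.0, -5.3, 3.1]
gripper_width: 0.0002
```

```bash
python3 -c "
from h import *
f=wgrab('w16.png');marks(f)";python3 arc.py .047 232 .047 60
```

```text
t 17.8167 p [0.5086 0.0803 0.0401] yaw -37.3 r 0.0531 th -131.1 F [-7.  -5.3  3.1] j [-0.3   0.88  0.08  2.02 -0.25  0.26 -0.65] w 0.0002
red [484.5 202.8] 475 [0.5791 0.0734] r 0.0589 ang -52.8
blue [319.9  58.8] 3570 [0.5579 0.1458] r 0.0293 ang 60.6
{"claw": 0, "dp": [0.01, -0.007, 0], "turn": [0, 0, 0.07]}, {"claw": 0, "dp": [0.021, -0.013, 0], "turn": [0, 0, 0.14]}, {"claw": 0, "dp": [0.032, -0.018, 0], "turn": [0, 0, 0.209]}, {"claw": 0, "dp": [0.044, -0.021, 0], "turn": [0, 0, 0.279]}, {"claw": 0, "dp": [0.056, -0.024, 0], "turn": [0, 0, 0.349]}, {"claw": 0, "dp": [0.068, -0.025, 0], "turn": [0, 0, 0.419]}, {"claw": 0, "dp": [0.081, -0.025, 0], "turn": [0, 0, 0.489]}, {"claw": 0, "dp": [0.093, -0.023, 0], "turn": [0, 0, 0.559]}, {"claw": 0, "dp": [0.105, -0.02, 0], "turn": [0, 0, 0.628]}, {"claw": 0, "dp": [0.116, -0.016, 0], "turn": [0, 0, 0.698]},
```

>>> {"op": "carry_out", "data": {"motion": [{"claw":0,"dp":[0.01,-0.007,0],"turn":[0,0,0.07]},{"claw":0,"dp":[0.021,-0.013,0],"turn":[0,0,0.14]},{"claw":0,"dp":[0.032,-0.018,0],"turn":[0,0,0.209]},{"claw":0,"dp":[0.044,-0.021,0],"turn":[0,0,0.279]},{"claw":0,"dp":[0.056,-0.024,0],"turn":[0,0,0.349]},{"claw":0,"dp":[0.068,-0.025,0],"turn":[0,0,0.419]},{"claw":0,"dp":[0.081,-0.025,0],"turn":[0,0,0.489]},{"claw":0,"dp":[0.093,-0.023,0],"turn":[0,0,0.559]},{"claw":0,"dp":[0.105,-0.02,0],"turn":[0,0,0.628]},{"claw":0,"dp":[0.116,-0.016,0],"turn":[0,0,0.698]}]}}

```text
time: 18.7
ee_pos: [0.5597, 0.0702, 0.0403]
ee_rot: [0.981, 0.195, -0.002, 0.004]
force: [1.3, -9.1, -2.3]
gripper_width: -0.0001
```

```bash
python3 -c "
from h import *
f=wgrab('w17.png');marks(f)";python3 arc.py .047 292 .047 60
```

```text
t 18.7 p [0.5597 0.0702 0.0403] yaw 22.5 r 0.0527 th -72.1 F [ 1.3 -9.1 -2.3] j [-0.15  0.9  -0.1   1.88  0.23  0.38 -0.04] w -0.0001
red [369.1 310. ] 129 [0.5795 0.0716] r 0.0605 ang -53.5
blue [323.7  58.7] 3556 [0.5287 0.1463] r 0.0299 ang 119.6
{"claw": 0, "dp": [0.011, 0.005, 0], "turn": [0, 0, 0.07]}, {"claw": 0, "dp": [0.022, 0.012, 0], "turn": [0, 0, 0.14]}, {"claw": 0, "dp": [0.032, 0.019, 0], "turn": [0, 0, 0.209]}, {"claw": 0, "dp": [0.041, 0.027, 0], "turn": [0, 0, 0.279]}, {"claw": 0, "dp": [0.049, 0.037, 0], "turn": [0, 0, 0.349]}, {"claw": 0, "dp": [0.056, 0.047, 0], "turn": [0, 0, 0.419]}, {"claw": 0, "dp": [0.062, 0.057, 0], "turn": [0, 0, 0.489]}, {"claw": 0, "dp": [0.066, 0.069, 0], "turn": [0, 0, 0.559]}, {"claw": 0, "dp": [0.07, 0.081, 0], "turn": [0, 0, 0.628]}, {"claw": 0, "dp": [0.072, 0.093, 0], "turn": [0, 0, 0.698]},
```

>>> {"op": "carry_out", "data": {"motion": [{"claw":0,"dp":[0.011,0.005,0],"turn":[0,0,0.07]},{"claw":0,"dp":[0.022,0.012,0],"turn":[0,0,0.14]},{"claw":0,"dp":[0.032,0.019,0],"turn":[0,0,0.209]},{"claw":0,"dp":[0.041,0.027,0],"turn":[0,0,0.279]},{"claw":0,"dp":[0.049,0.037,0],"turn":[0,0,0.349]},{"claw":0,"dp":[0.056,0.047,0],"turn":[0,0,0.419]},{"claw":0,"dp":[0.062,0.057,0],"turn":[0,0,0.489]},{"claw":0,"dp":[0.066,0.069,0],"turn":[0,0,0.559]},{"claw":0,"dp":[0.07,0.081,0],"turn":[0,0,0.628]},{"claw":0,"dp":[0.072,0.093,0],"turn":[0,0,0.698]}]}}

```text
time: 19.58
ee_pos: [0.5948, 0.1097, 0.0406]
ee_rot: [0.752, 0.66, 0.003, 0.005]
force: [12.1, -4.1, -9.0]
gripper_width: 0.0003
```

```bash
python3 -c "
from h import *
f=wgrab('w18.png');marks(f)";python3 arc.py .047 352 .047 60
```

```text
t 19.5833 p [0.5948 0.1097 0.0406] yaw 82.6 r 0.0524 th -11.7 F [12.1 -4.1 -9. ] j [-0.06  0.95 -0.36  1.75  0.61  0.55  0.63] w 0.0003
red [221.4 268.9] 332 [0.5787 0.0725] r 0.0594 ang -53.6
blue [323.5  58.8] 3549 [0.5133 0.121 ] r 0.0302 ang 178.7
{"claw": 0, "dp": [0.001, 0.012, 0], "turn": [0, 0, 0.07]}, {"claw": 0, "dp": [0.001, 0.025, 0], "turn": [0, 0, 0.14]}, {"claw": 0, "dp": [-0.001, 0.037, 0], "turn": [0, 0, 0.209]}, {"claw": 0, "dp": [-0.003, 0.049, 0], "turn": [0, 0, 0.279]}, {"claw": 0, "dp": [-0.007, 0.06, 0], "turn": [0, 0, 0.349]}, {"claw": 0, "dp": [-0.013, 0.072, 0], "turn": [0, 0, 0.419]}, {"claw": 0, "dp": [-0.019, 0.082, 0], "turn": [0, 0, 0.489]}, {"claw": 0, "dp": [-0.026, 0.092, 0], "turn": [0, 0, 0.559]}, {"claw": 0, "dp": [-0.035, 0.101, 0], "turn": [0, 0, 0.628]}, {"claw": 0, "dp": [-0.044, 0.109, 0], "turn": [0, 0, 0.698]},
```

>>> {"op": "carry_out", "data": {"motion": [{"claw":0,"dp":[0.001,0.012,0],"turn":[0,0,0.07]},{"claw":0,"dp":[0.001,0.025,0],"turn":[0,0,0.14]},{"claw":0,"dp":[-0.001,0.037,0],"turn":[0,0,0.209]},{"claw":0,"dp":[-0.003,0.049,0],"turn":[0,0,0.279]},{"claw":0,"dp":[-0.007,0.06,0],"turn":[0,0,0.349]},{"claw":0,"dp":[-0.013,0.072,0],"turn":[0,0,0.419]},{"claw":0,"dp":[-0.019,0.082,0],"turn":[0,0,0.489]},{"claw":0,"dp":[-0.026,0.092,0],"turn":[0,0,0.559]},{"claw":0,"dp":[-0.035,0.101,0],"turn":[0,0,0.628]},{"claw":0,"dp":[-0.044,0.109,0],"turn":[0,0,0.698]}]}}

```text
time: 20.47
ee_pos: [0.576, 0.1617, 0.0414]
ee_rot: [0.319, 0.948, 0.006, 0.003]
force: [8.7, 7.9, -7.6]
gripper_width: 0.0004
```

```bash
python3 -c "
from h import *
f=wgrab('w19.png');marks(f)";python3 arc.py .047 52 .047 50
```

```text
t 20.4667 p [0.576  0.1617 0.0414] yaw 142.8 r 0.0526 th 51.9 F [ 8.7  7.9 -7.6] j [-0.01  0.99 -0.62  1.77  0.89  0.67  1.35] w 0.0004
red [169.3 112.5] 899 [0.5767 0.0739] r 0.0571 ang -54.4
blue [307.1  59.3] 3514 [0.529  0.0942] r 0.0298 ang -119.2
{"claw": 0, "dp": [-0.008, 0.006, 0], "turn": [0, 0, 0.058]}, {"claw": 0, "dp": [-0.017, 0.011, 0], "turn": [0, 0, 0.116]}, {"claw": 0, "dp": [-0.026, 0.016, 0], "turn": [0, 0, 0.175]}, {"claw": 0, "dp": [-0.036, 0.019, 0], "turn": [0, 0, 0.233]}, {"claw": 0, "dp": [-0.046, 0.022, 0], "turn": [0, 0, 0.291]}, {"claw": 0, "dp": [-0.056, 0.024, 0], "turn": [0, 0, 0.349]}, {"claw": 0, "dp": [-0.066, 0.025, 0], "turn": [0, 0, 0.407]}, {"claw": 0, "dp": [-0.076, 0.025, 0], "turn": [0, 0, 0.465]}, {"claw": 0, "dp": [-0.087, 0.024, 0], "turn": [0, 0, 0.524]}, {"claw": 0, "dp": [-0.097, 0.022, 0], "turn": [0, 0, 0.582]},
```

>>> {"op": "carry_out", "data": {"motion": [{"claw":0,"dp":[-0.008,0.006,0],"turn":[0,0,0.058]},{"claw":0,"dp":[-0.017,0.011,0],"turn":[0,0,0.116]},{"claw":0,"dp":[-0.026,0.016,0],"turn":[0,0,0.175]},{"claw":0,"dp":[-0.036,0.019,0],"turn":[0,0,0.233]},{"claw":0,"dp":[-0.046,0.022,0],"turn":[0,0,0.291]},{"claw":0,"dp":[-0.056,0.024,0],"turn":[0,0,0.349]},{"claw":0,"dp":[-0.066,0.025,0],"turn":[0,0,0.407]},{"claw":0,"dp":[-0.076,0.025,0],"turn":[0,0,0.465]},{"claw":0,"dp":[-0.087,0.024,0],"turn":[0,0,0.524]},{"claw":0,"dp":[-0.097,0.022,0],"turn":[0,0,0.582]}]}}

```text
time: 21.35
ee_pos: [0.5329, 0.172, 0.0413]
ee_rot: [-0.113, 0.994, 0.005, 0.002]
force: [0.5, 8.8, -3.4]
gripper_width: 0.0002
```

```bash
python3 -c "
from h import *
f=wgrab('w20.png');marks(f);f=grab('scene','s20.png')
cv2.imwrite('pics/s20c.png',cv2.resize(f['frame'][130:220,320:430][...,::-1],None,fx=7,fy=6,interpolation=cv2.INTER_CUBIC))
f=grab('top','t20.png');marks(f)"
```

```text
t 21.35 p [0.5329 0.172  0.0413] yaw -167.1 r 0.0527 th 101.6 F [ 0.5  8.8 -3.4] j [ 0.05  1.02 -0.78  1.88  1.08  0.74  1.99] w 0.0002
red [259.8  12.5] 811 [0.5755 0.0777] r 0.0533 ang -53.1
blue [310.3  59.4] 3487 [0.5537 0.0927] r 0.0294 ang -69.8
red [204.6 249.9] 90 [0.5745 0.0766] r 0.0536 ang -54.6
```

View pics/w20.png

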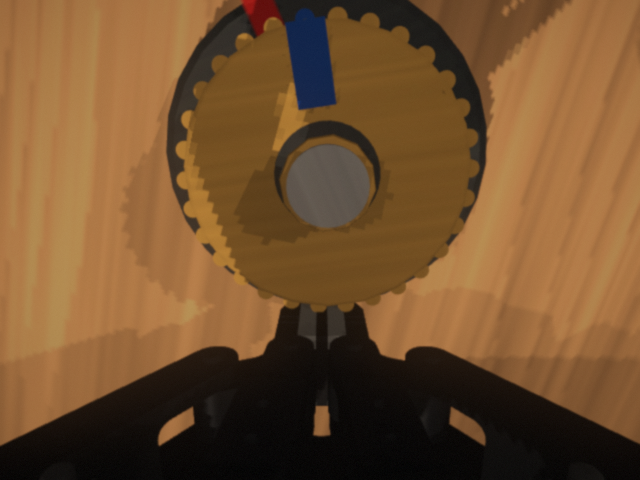

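View pics/s20c.png

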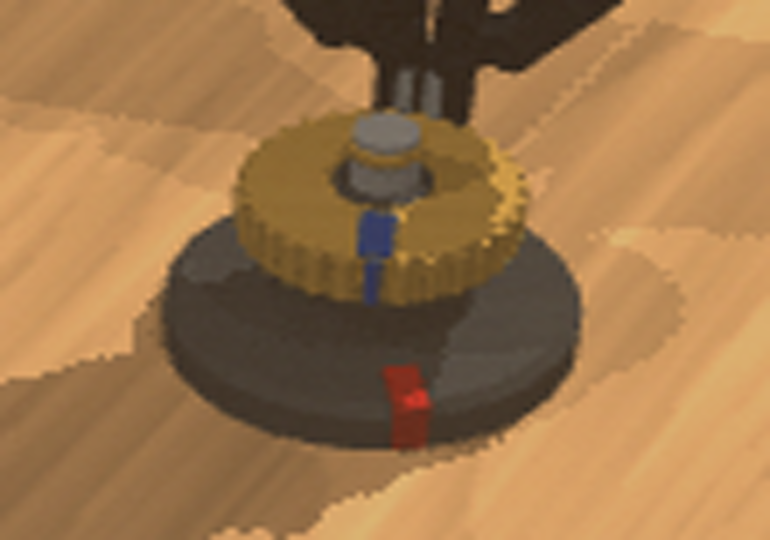

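About 16° are left (mark −69.8°, pointer about −53.5°). I'll do 15°, settle, then look.

```bash
python3 arc.py .047 102 .047 15 6
```

```text
{"claw": 0, "dp": [-0.005, -0.001, 0], "turn": [0, 0, 0.029]}, {"claw": 0, "dp": [-0.01, -0.003, 0], "turn": [0, 0, 0.058]}, {"claw": 0, "dp": [-0.015, -0.004, 0], "turn": [0, 0, 0.087]}, {"claw": 0, "dp": [-0.02, -0.006, 0], "turn": [0, 0, 0.116]}, {"claw": 0, "dp": [-0.024, -0.008, 0], "turn": [0, 0, 0.145]}, {"claw": 0, "dp": [-0.029, -0.01, 0], "turn": [0, 0, 0.175]}, {"claw": 0, "dp": [-0.029, -0.01, 0], "turn": [0, 0, 0.175]}, {"claw": 0, "dp": [-0.029, -0.01, 0], "turn": [0, 0, 0.175]}, {"claw": 0, "dp": [-0.029, -0.01, 0], "turn": [0, 0, 0.175]}, {"claw": 0, "dp": [-0.029, -0.01, 0], "turn": [0, 0, 0.175]},
```

>>> {"op": "carry_out", "data": {"motion": [{"claw":0,"dp":[-0.005,-0.001,0],"turn":[0,0,0.029]},{"claw":0,"dp":[-0.01,-0.003,0],"turn":[0,0,0.058]},{"claw":0,"dp":[-0.015,-0.004,0],"turn":[0,0,0.087]},{"claw":0,"dp":[-0.02,-0.006,0],"turn":[0,0,0.116]},{"claw":0,"dp":[-0.024,-0.008,0],"turn":[0,0,0.145]},{"claw":0,"dp":[-0.029,-0.01,0],"turn":[0,0,0.175]},{"claw":0,"dp":[-0.029,-0.01,0],"turn":[0,0,0.175]},{"claw":0,"dp":[-0.029,-0.01,0],"turn":[0,0,0.175]},{"claw":0,"dp":[-0.029,-0.01,0],"turn":[0,0,0.175]},{"claw":0,"dp":[-0.029,-0.01,0],"turn":[0,0,0.175]}]}}

```text
time: 22.33
ee_pos: [0.5196, 0.1674, 0.0412]
ee_rot: [-0.24, 0.971, 0.005, 0.001]
force: [-2.6, 8.5, -0.8]
gripper_width: 0.0001
```

```bash
python3 -c "
from h import *
f=wgrab('w21.png');marks(f);f=grab('scene','s21.png')
cv2.imwrite('pics/s21c.png',cv2.resize(f['frame'][130:220,320:430][...,::-1],None,fx=7,fy=6,interpolation=cv2.INTER_CUBIC));marks(f)
print(proj(f,[[*AX,.086],[*AX,.018]]))"
```

```text
t 22.3333 p [0.5196 0.1674 0.0412] yaw -152.2 r 0.0528 th 116.9 F [-2.6  8.5 -0.8] j [ 0.07  1.02 -0.83  1.92  1.13  0.76  2.19] w 0.0001
red [303.1   6.3] 379 [0.573  0.0789] r 0.0508 ang -54.6
blue [307.9  59.8] 3480 [0.5605 0.0966] r 0.0291 ang -54.3
red [377.8 197.2] 71 [0.5786 0.0649] r 0.0656 ang -57.7
[[375.9843631  151.37594766]
 [374.01461295 177.9401395 ]]
```

View pics/w21.png

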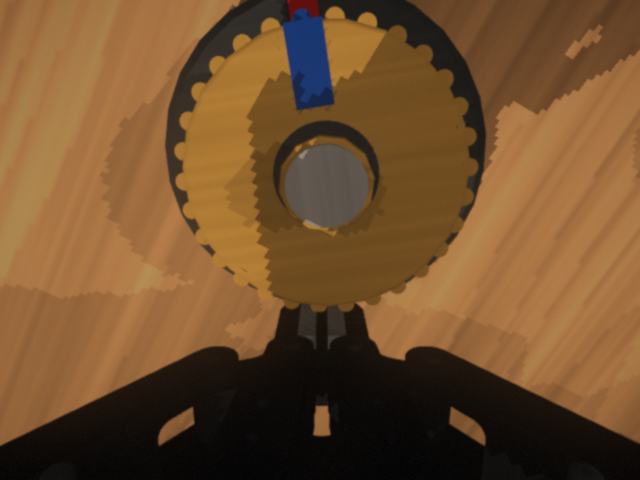

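View pics/s21c.png

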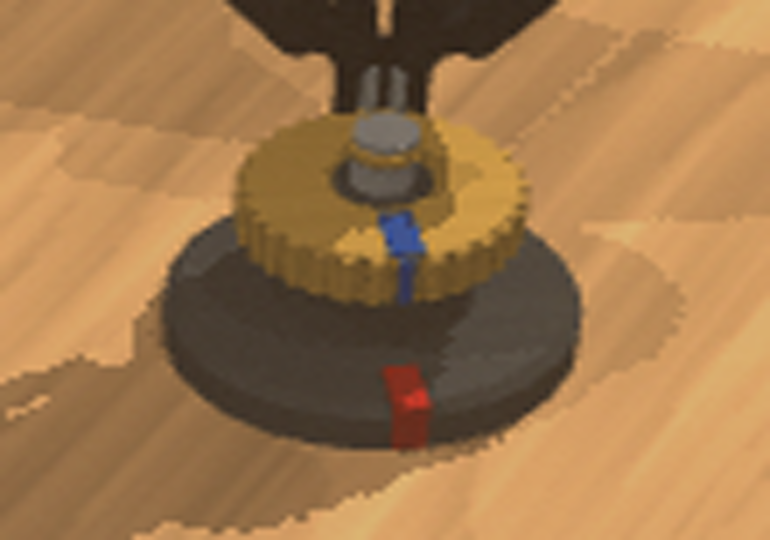

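The mark and pointer look in line: wrist view, mark at (308,60) with the pointer end at (303,6). I retract straight out and lift for a clear check.

>>> {"op": "carry_out", "data": {"motion": [{"claw":0,"dp":[-0.006,0.012,0],"turn":[0,0,0]},{"claw":0,"dp":[-0.012,0.024,0],"turn":[0,0,0]},{"claw":0,"dp":[-0.03,0.06,0],"turn":[0,0,0]},{"claw":0,"dp":[-0.046,0.09,0],"turn":[0,0,0]},{"claw":0,"dp":[-0.05,0.1,0.1],"turn":[0,0,0]},{"claw":0,"dp":[-0.05,0.1,0.2],"turn":[0,0,0]},{"claw":0,"dp":[-0.05,0.1,0.3],"turn":[0,0,0]},{"claw":0,"dp":[-0.05,0.1,0.35],"turn":[0,0,0]},{"claw":0,"dp":[-0.05,0.1,0.35],"turn":[0,0,0]},{"claw":0,"dp":[-0.05,0.1,0.35],"turn":[0,0,0]}]}}

```text
time: 23.27
ee_pos: [0.5016, 0.2016, 0.1811]
ee_rot: [-0.237, 0.971, -0.001, 0.001]
force: [-0.3, -0.7, -0.6]
gripper_width: -0.0001
```

```bash
python3 -c "
from h import *
f=wgrab('w22.png');marks(f)
f=grab('top','t22.png');marks(f)
cv2.imwrite('pics/t22c.png',cv2.resize(f['frame'][220:320,130:240][...,::-1],None,fx=6,fy=6,interpolation=cv2.INTER_CUBIC))
f=grab('scene','s22.png');marks(f)"
```

```text
t 23.2667 p [0.5016 0.2016 0.1811] yaw -152.5 r 0.0915 th 117.3 F [-0.3 -0.7 -0.6] j [ 0.08  0.82 -0.99  1.85  0.85  0.96  2.32] w -0.0001
blue [315.   20.2] 680 [0.5597 0.097 ] r 0.0283 ang -55.3
red [204.8 249.7] 79 [0.5749 0.0763] r 0.054 ang -54.5
blue [183.  256.3] 84 [0.5605 0.0974] r 0.0285 ang -53.5
red [377.8 197. ] 69 [0.5784 0.0653] r 0.0651 ang -57.6
```

View pics/w22.png

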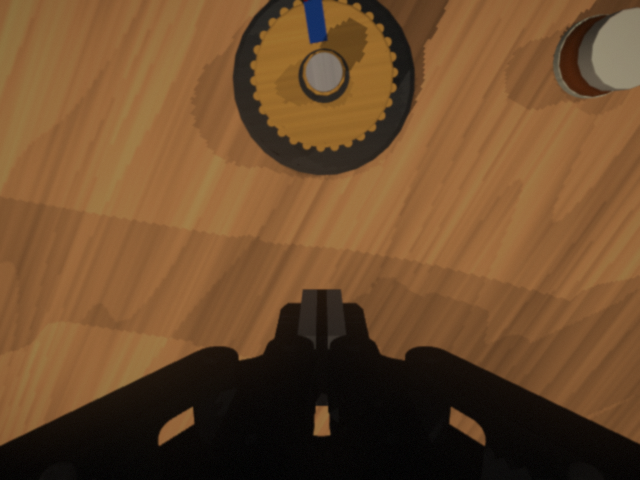

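View pics/t22c.png

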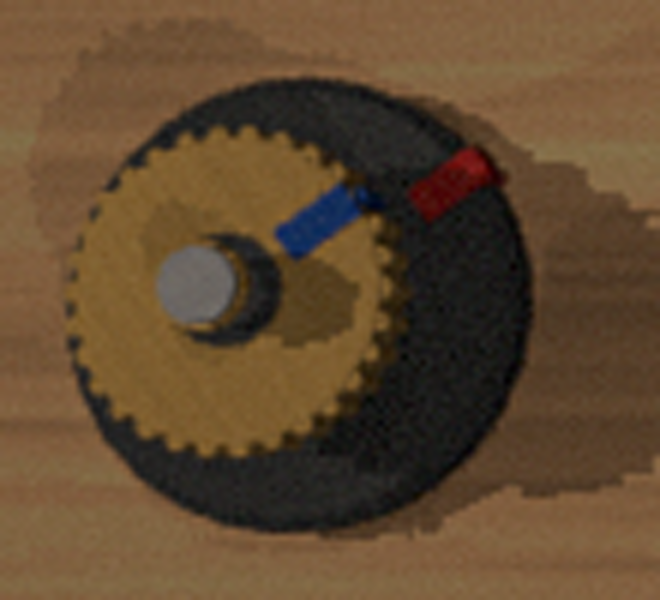

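In the top view the mark is at (320,220) and the pointer at (455,185), nearly collinear, but I want better than 2–4°. I'll place the wrist camera high and central, with the tool still well above everything.

>>> {"op": "carry_out", "data": {"motion": [{"claw":0,"dp":[0,0,0.1],"turn":[0,0,0]},{"claw":0,"dp":[0,0,0.15],"turn":[0,0,0]},{"claw":0,"dp":[0.05,-0.1,0.15],"turn":[0,0,0]},{"claw":0,"dp":[0.05,-0.1,0.15],"turn":[0,0,0]},{"claw":0,"dp":[0.05,-0.1,0.15],"turn":[0,0,0]},{"claw":0,"dp":[0.05,-0.1,0.15],"turn":[0,0,0]},{"claw":0,"dp":[0.05,-0.1,0.15],"turn":[0,0,0]},{"claw":0,"dp":[0.05,-0.1,0.15],"turn":[0,0,0]},{"claw":0,"dp":[0.05,-0.1,0.15],"turn":[0,0,0]},{"claw":0,"dp":[0.05,-0.1,0.15],"turn":[0,0,0]}]}}

```text
time: 24.25
ee_pos: [0.5206, 0.1626, 0.24]
ee_rot: [-0.238, 0.971, 0.0, -0.0]
force: [-0.1, -0.6, 0.4]
gripper_width: 0.0001
```

```bash
cat > chk.py <<'E'
from h import *
import sys
f=wgrab(sys.argv[1]);im=f['frame'];H,S,V=[a.astype(int) for a in cv2.split(cv2.cvtColor(im,cv2.COLOR_RGB2HSV))]
def fitz(mask,z):
    c,_=cv2.findContours(mask.astype(np.uint8),cv2.RETR_EXTERNAL,cv2.CHAIN_APPROX_NONE);c=max(c,key=cv2.contourArea)
    h=cv2.convexHull(c)[:,0]; P=np.array([onz(f,*p,z)[:2] for p in h]); return P
P0=proj(f,[[*AX,.065]])[0]; yy,xx=np.mgrid[:480,:640]; near=(np.hypot(xx-P0[0],yy-P0[1])<90)
blue=(H>100)&(H<130)&(S>110)&(V>50)&near
brass=(((H>12)&(H<30)&(S>120)&(V>70))|blue)&(np.hypot(xx-P0[0],yy-P0[1])<430*.046/.3+6)
def circ(P):
    A=np.c_[2*P,np.ones(len(P))];s=np.linalg.lstsq(A,(P**2).sum(1),rcond=None)[0];return s[:2],np.sqrt(s[2]+s[:2]@s[:2])
# sectors: outline by max radius per direction of the brass mask, only rays that hit the dark base beyond
P=np.array([onz(f,x,y,.065)[:2] for y,x in zip(*np.where(brass))]);d=P-AX;a=np.degrees(np.arctan2(d[:,1],d[:,0]));r=np.hypot(*d.T)
sel=r<.045;tips=[]
for k in range(-180,180,12):
    m=sel&(a>=k)&(a<k+12)
    if m.any():i=np.argmax(np.where(m,r,0));tips.append(P[i])
tips=np.array(tips);c,R=circ(tips);res=np.abs(np.hypot(*(tips-c).T)-R);c,R=circ(tips[res<.0008]);print('collar circle',c.round(4),R.round(4),len(tips))
red=((H<8)|(H>172))&(S>140)&(V>60)&near
def pca(mask,z):
    Q=np.array([onz(f,x,y,z)[:2] for y,x in zip(*np.where(mask))]);w,v=np.linalg.eigh(np.cov((Q-Q.mean(0)).T));u=v[:,1]
    return Q,Q.mean(0),u,np.sqrt(w*12)
for nm,m,z in(('blue',blue,.066),('red',red,.024)):
    Q,q,u,L=pca(m,z);u=u*np.sign(u@(q-c));print(nm,len(Q),q.round(4),'r',np.hypot(*(q-c)).round(4),'ang about axis',np.degrees(np.arctan2(*(q-c)[::-1])).round(2),'bar dir',np.degrees(np.arctan2(u[1],u[0])).round(2),'size',L.round(4))
print('img spigot pred',P0)
E
python3 chk.py w23.png
```

```text
t 24.25 p [0.5206 0.1626 0.24  ] yaw -152.5 r 0.0482 th 118.4 F [-0.1 -0.6  0.4] j [ 0.2   0.76 -1.06  1.77  0.76  1.07  2.49] w 0.0001
collar circle [0.5425 0.1203] 0.0421 30
blue 393 [0.5602 0.0965] r 0.0296 ang about axis -53.41 bar dir -53.14 size [0.0085 0.0215]
red 357 [0.5746 0.0764] r 0.0544 ang about axis -53.89 bar dir -52.13 size [0.0103 0.0202]
img spigot pred [319.55500657 147.0072979 ]
```

View pics/w23.png

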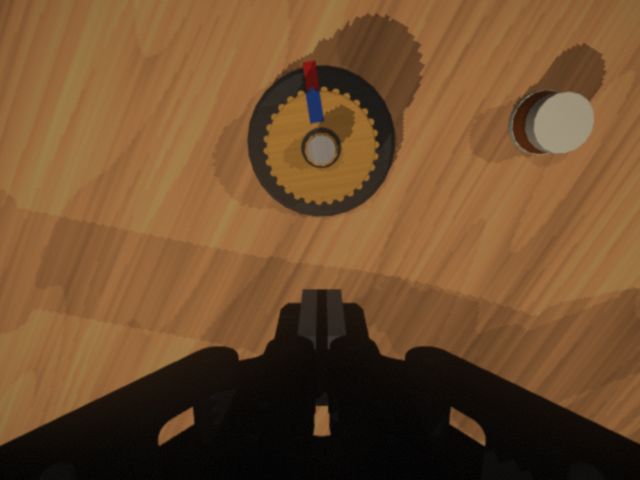

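The fitted collar circle has radius 42.1 mm, as given. Mark is at −53.4° and pointer at −53.9°, so they are aligned to within about 1°. One last check of the other objects, then I hand in.

```bash
python3 -c "
from h import *
f=grab('top','t24.png');a=cv2.imread('pics/top0.png').astype(int);b=cv2.imread('pics/t24.png').astype(int)
D=np.abs(a-b).max(2)
for n,(x0,x1,y0,y1) in dict(steel=(295,375,220,297),torch=(445,515,235,313),jar=(218,256,352,390),block=(230,355,80,188)).items():print(n,(D[y0:y1,x0:x1]>40).mean().round(3))
"
```

```text
steel 0.001
torch 0.021
jar 0.0
block 0.0
```

View pics/t24.png

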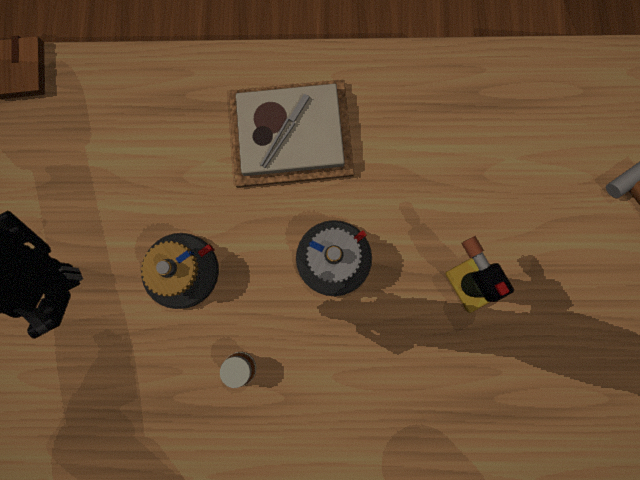

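The brass mark at (184,256) points at its pointer at (206,250). The steel collar, torch, jar and tweezers are where they started; the only changes are the arm's shadow.

```bash
python3 -c "
from plant import bot
print(bot.sign_off())"
```

```text
the job is handed in; nothing more can be done
None
```

I turned the brass collar about 620° anticlockwise, until its mark had come round to the red pointer for the second time. I used two strokes of the closed fingertip pressed on the outside of the rim with about 6–16 N. I then drew the finger straight out, lifted clear and handed the job in at about 24 s.

- **Alignment:** the last wrist view fitted a collar radius of 42.1 mm, against 42 mm given. It put the mark at −53.4° and the pointer at −53.9°. The directions of the two bars differed by about 1°.
- **Views that disagreed:** in an earlier top view the two bars' edges, read by eye, looked about 4° apart, but their positions about the axis agreed to about 1°. The scene camera put the pointer about 3° to 4° off the other views, because its red patch includes the pointer's front face. I took the wrist view as the best.
- **Other objects:** comparing the top view with the first picture, the silver collar, jar, block and tweezers were unchanged. About 2% of the torch's pixels changed, which I put down to the arm's shadow.

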